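# Verify a coin roll: label to the scanner, test probe on the top coin

### The job

Turn the orange coin roll standing in the reader's seat until its white label squarely faces the scanner's red window, and let go of it. Then take the spring-tipped test probe out of its beech block and hold it upright with its tip on the blue dot on top of the roll, pressing gently so that the tip is pushed about half-way in; finish while still holding it there, with the roll still seated and facing the scanner. Do not push the roll over or press hard on it, and leave the spare roll, tip bowl and brass gauge where they are.

Things in the scene. Friction and masses are not known exactly. Their poses are not given: they have to be found in the camera images.
- reader: Fixed roll reader: grey base plate 165 x 64 x 6 mm with a black ring seat (outer radius 20.5, inner 14.5, rising 14 mm above the plate) and a black scanner block 45 x 60 mm, 62 mm high above the sill. Origin on the sill under the seat's centre; x points from the seat to the scanner, whose front face is 70 mm from the seat's axis; z up.
- seat (a point): Centre of the seat's floor (top of the base plate, 6 mm above the sill), where the roll stands. Axes as the reader.
- scan_window (a point): Centre of the scanner's red window (40 mm wide, 28 mm high), on the face towards the roll, 70 mm from the seat's axis and 42 mm above the sill. Axes as the reader (the window looks to -x).
- roll: The orange plastic coin roll standing loose in the seat (see roll_mid). Origin at the centre of its underside, z up along its axis, x towards its white label.
- roll_mid (a point): Centre (half-way up) of the orange coin roll: diameter 25 mm, height 84 mm, about 215 g, standing loose in the seat with 2 mm of play all round; gripped by its upper part it turns freely there. z is its axis; x points to the white label (14 x 40 mm high) on its side. A white tick on its top face, from dot to rim, lies in line with the label.
- spot (a point): Centre of the blue dot (10 mm across) in the middle of the roll's top face, 42 mm above roll_mid, 90 mm above the sill. Axes as the roll.
- probe_block: Fixed beech block 70 x 70 x 64 mm high with an upright hole of 19 mm diameter through its middle, in which the probe stands. Origin on the sill at its centre.
- probe: The loose, upright test probe, about 90 g. Origin on its axis at the underside of its brass collar (26 mm diameter, 6 mm high), which rests on the block's top; below it a steel barrel (13 mm diameter, 34 mm long) stands in the hole, then the spring tip, 24 mm long when out. z along its axis from tip to handle.
- probe_grip (a point): Grasp point of the test probe, on its axis in the middle of the black round handle (16 mm diameter, reaching 39 mm below and 35 mm above this point, green top end), 45 mm above the collar's underside and 103 mm above the unpressed tip. 109 mm above the sill at the start; raise it over 62 mm to clear the block. z from tip to handle.
- probe_tip (a point): Foremost point of the probe's brass spring tip (8 mm diameter, round end), on the probe's axis; it moves with the tip. z along the probe from tip to handle.
- plunger (a joint): How far the spring tip is pushed into the probe: 0 m is fully out, 0.016 m fully in; spring of 300 N/m without preload, so half-way (0.008 m) is a push of 2.4 N.
- spare_mid (a point): Centre of the spare coin roll, same size and look as the other (25 mm diameter, 84 mm high), standing loose on the sill. Leave alone.
- bowl: White porcelain tip bowl, rim diameter 110 mm, 45 mm high, loose. Origin at the centre of its underside. Leave alone.
- gauge: Brass coin sizing gauge: a loose plate 130 x 50 x 5 mm with four holes, lying flat. Origin at the centre of its underside, x along its length. Leave alone.
- tray_stand: Fixed slotted beech stand 120 x 130 mm holding four upright coin trays, 133 mm high in all. Origin on the sill at its centre.
Mind the look-alikes: they are no part of the job. What is shaped like the roll but purple is not meant.

How it is judged:
By the outcome, as a careful person would: the job done as asked, in the order asked, and still so for the second after the job is handed in, while the arm keeps its last pose, push and grip.
It also fails if it takes over 70 s, if anything falls off the work surface, if the arm or the gripper's body presses on something with over 40 N, if the wrist force passes 120 N, or if a joint passes its speed limit or range.

### The arm

A 7-joint arm with a two-finger parallel gripper is mounted at the origin on the work surface. World frame = base frame: x ahead of the robot, y to its left, z up, the work surface at z = 0. Lengths are in m, angles in rad, forces in N, time in s.
With the tool pointing down it reaches from about 0.425 to 0.95 m from the base axis. Payload 4.7 kg.
Tool frame: the origin (TCP) lies at the very end of the fingers, on their centre line; the grasp point (between the pads) lies 19 mm behind it; z points along the fingers, x is the direction in which the jaws open and shut, and the axes are right-handed (so a half turn about z gives the same grasp; the last joint's range is limited). The gripper opens to 87 mm and grips with 3 to 60 N. Pads are 19 mm wide; open, the fingers measure 117 mm over their backs; the gripper's body (75 mm by 190 mm) begins 51 mm behind the grasp point.
Start: joints at [1.133, 0.469, -0.049, 1.532, 0.024, 1.141, -0.082], TCP at [0.268, -0.619, 0.223] pointing down, gripper open.
Joint ranges: [-2.59, 2.59], [-0.33, 1.99], [-1.39, 1.29], [0.1, 2.45], [-1.04, 4.18], [0.21, 1.99], [-2.66, 2.66]. Speed limits (rad/s): [2.57, 2.57, 3.14, 3.14, 3.14, 3.14, 3.14].

### API

Orientations are given as a rotation vector (axis times angle).
In Python, from plant import * gives the robot as it stands. The module is installed in compiled form; this text tells all that it offers.
- The arm moves only by the tool servo_tool, never from a script. Its arguments are lists of equal length, an entry for each row: "dp": the shift along the tool's x, y, z each as a share of 80 cm, from -1 to 1, a list of three; "turn": the turn, a rotation vector about the tool's x, y, z each as a share of pi/4 rad, from -1 to 1, a list of three. In form: {"dp": [[dx, dy, dz], ...], "turn": [[ax, ay, az], ...]}. A call has exactly 5 rows; each row is the pose to reach, as a shift and turn from the pose measured when the call began, along the tool's axes at that moment; what a row does not reach only later rows make up. A row lasts 1/8 s, in which the tool goes at most 62.5 mm and 10.7 degrees, less where a joint would pass 70% of its speed; a pose out of reach is approached as far as the arm can. A call with a number of a shift or a turn outside -1 to 1 is refused whole. A call with a gripper value outside its range is refused whole. "grip" is the closure, from -1 (fully open) to 1 (shut), set as the call begins (left out, the last holds). The fingers move at their own pace and stop on an object; "squeeze" is the grip in N (left out, the last holds). Time passes only in rows, so rows that repeat a pose let the fingers close, or fill a call up. It gives the time, the measured TCP pose, the force and the opening at its end, in the units of the state.
- state(): the state, without advancing time (a new reading comes with each control period).
- camera(name): name is "scene" or "side" or "wrist"; returns (picture, depth): 384x512x3 uint8, red, green, blue; 384x512 float32, m along the optical axis (not along the pixel's ray), 0 where there is no reading.
- camera_info(name): a dict with "fx", "fy", "cx", "cy" (pixels), "T" (4x4, takes a point from camera to world coordinates). Camera axes: x right, y up, looking along -z (the intrinsics and any distortion apply to the point x, -y, -z); pixel columns grow to the right and rows downward; lengths in m; the calibration is good to about 2 mm. The wrist camera is an equidistant fisheye: a pixel r from the principal point sees the ray r / f radians off the axis. A picture is of the moment at which its call begins: read the wrist's pose just before it. camera_info takes no time and is no camera call; for the wrist camera it gives the pose at the moment of the call.
- hand_in(): hands the job in, once; it reports no verdict.
Trained networks look in the newest picture that a camera, given by its name, has taken for a name from the list of things; names that differ only in an ending like _2 or _b are one class to them, and where a whole thing is asked for, a point or a joint stands for the part that bears it (a point fixed in the world has none). Each returns a list of dicts, best first, with "confidence" (0 to 1); they miss things now and then, are a little off and sometimes report something else, mostly with a low value. They report only what shows in the picture. A call takes as long as a camera call. They do not tell look-alikes from the thing itself.
- look_for(name, camera): "extent" ([centre column, centre row, width, height] in pixels, round what is visible of it).
- spot_point(name, camera): "centre" ([column, row] in pixels: a listed point, or the origin of a listed thing).
The state is a dict: "t": time; "qpos": joint angles; "qvel": joint speeds; "joint_torque": joint torques, N m; "tcp_pos": TCP position; "ee_rot": TCP orientation; "force": force on the tool from outside, world axes, zero at the start; "ft_torque": the same for the moment, N m; "finger_gap": finger opening in m.
Only numpy, scipy, OpenCV 4.12 (cv2) and the standard library are available. Lean on these libraries where they do the work, as an engineer would, in place of code of your own. Each camera call takes 0.05 s, during which the arm holds its last target.

## Working session

There is one attempt and no reset: what is moved stays moved. The work goes in short steps, Python scripts to look and compute and a tool call to move; the robot and the scene stay as the last step left them, time stands still between calls to the robot, and variables do not carry over. Pictures are saved under pics/ and viewed, and the job is handed in when it is done.

Besides the shell and the picture viewer there is one more tool, called after "Emit:" by a JSON object that holds its "fn" and its "kwargs". servo_tool: Moves the arm, as the interface text tells. Shift numbers are shares of 80 cm and turn numbers shares of pi/4 rad, none past 1 either way. Its arguments: {"type":"object","properties":{"dp":{"type":"array"},"turn":{"type":"array"},"grip":{"type":"number"},"squeeze":{"type":"number"}},"required":["dp","turn"]}

```bash
mkdir -p pics
cat > h.py <<'E'
from plant import *
import numpy as np, cv2
from scipy.spatial.transform import Rotation as R
def save(name,img):
    cv2.imwrite('pics/'+name+'.png',cv2.cvtColor(img,cv2.COLOR_RGB2BGR))
def px2w(cam,u,v,d,info=None):
    i=info or camera_info(cam)
    x=(u-i['cx'])/i['fx'];y=(v-i['cy'])/i['fy']
    p=np.array([x*d,-y*d,-d,1]); return (i['T']@p)[:3]
def ray(cam,u,v,info=None):
    i=info or camera_info(cam)
    x=(u-i['cx'])/i['fx'];y=(v-i['cy'])/i['fy']
    if cam=='wrist':
        r=np.hypot(x,y); s=np.sin(r)/r if r>1e-9 else 1
        d=np.array([x*s,-y*s,-np.cos(r)])
    else: d=np.array([x,-y,-1.])
    return i['T'][:3,3], i['T'][:3,:3]@d
def onz(cam,u,v,z,info=None):
    o,d=ray(cam,u,v,info); return o+d*(z-o[2])/d[2]
def proj(cam,p,info=None):
    i=info or camera_info(cam)
    q=np.linalg.inv(i['T'])@np.r_[p,1]; q=q[:3]
    x,y,z=q[0],-q[1],-q[2]
    if cam=='wrist':
        rr=np.hypot(x,y);th=np.arctan2(rr,z);x,y=x/rr*th,y/rr*th
    else: x,y=x/z,y/z
    return np.array([i['cx']+i['fx']*x,i['cy']+i['fy']*y])
E
python3 - <<'E'
from h import *
s=state(); print({k:np.round(v,4) for k,v in s.items()})
for c in ['scene','side','wrist']:
    i=camera_info(c); print(c,{k:np.round(v,3) for k,v in i.items()})
    img,d=camera(c); save(c+'0',img); np.save(c+'0.npy',d)
    for n in ['roll','spot','probe','probe_grip','scan_window','seat','reader']:
        print(n,[(np.round(r['centre']),round(r['confidence'],2)) for r in spot_point(n,c)][:4])
E
```

```text
{'t': np.float64(0.0), 'qpos': array([ 1.1331,  0.4694, -0.0486,  1.5337,  0.0241,  1.141 , -0.0823]), 'qvel': array([-0.0004,  0.0007,  0.0004,  0.0006, -0.0008, -0.0002,  0.0002]), 'joint_torque': array([ 1.00000e-04, -5.07978e+01, -8.07000e-02, -2.36159e+01,
       -6.13000e-02,  3.79000e-02,  2.00000e-04]), 'tcp_pos': array([ 0.2681, -0.6188,  0.2215]), 'ee_rot': array([-2.6253e+00,  1.7236e+00,  2.6000e-03]), 'force': array([0.0726, 0.5391, 0.1541]), 'ft_torque': array([ 0.0045, -0.0421, -0.0064]), 'finger_gap': np.float64(0.0868)}
scene {'fx': np.float64(378.456), 'fy': np.float64(378.456), 'cx': np.float64(259.156), 'cy': np.float64(189.678), 'T': array([[-0.163, -0.629,  0.76 ,  1.393],
       [ 0.987, -0.113,  0.118,  0.156],
       [ 0.011,  0.769,  0.639,  0.731],
       [ 0.   ,  0.   ,  0.   ,  1.   ]])}
roll [(array([268., 192.]), 0.71), (array([302., 237.]), 0.67), (array([258., 211.]), 0.62), (array([301., 208.]), 0.54)]
spot [(array([306., 214.]), 0.77), (array([270., 175.]), 0.68), (array([327., 199.]), 0.65), (array([260., 186.]), 0.6)]
probe [(array([180., 153.]),
[... 595 characters left out ...]
]
spot [(array([345., 179.]), 0.67), (array([284., 217.]), 0.54), (array([271., 200.]), 0.49), (array([253., 224.]), 0.44)]
probe [(array([343., 180.]), 0.7), (array([247., 245.]), 0.36)]
probe_grip [(array([340., 168.]), 0.68)]
scan_window [(array([241., 254.]), 0.69)]
seat [(array([252., 245.]), 0.96)]
reader [(array([248., 246.]), 0.76)]
wrist {'fx': np.float64(297.319), 'fy': np.float64(297.319), 'cx': np.float64(257.297), 'cy': np.float64(196.152), 'T': array([[ 0.396,  0.875,  0.277,  0.344],
       [-0.918,  0.378,  0.119, -0.587],
       [-0.   , -0.301,  0.954,  0.386],
       [ 0.   ,  0.   ,  0.   ,  1.   ]])}
roll []
spot []
probe []
probe_grip []
scan_window []
seat []
reader []
```

Run:
```python
import cv2
for c,(x0,y0) in {'scene':(130,90),'side':(160,110)}.items():
    a=cv2.imread(f'pics/{c}0.png'); a=a[y0:y0+200,x0:x0+266]; cv2.imwrite(f'pics/{c}0z.png',cv2.resize(a,None,fx=3,fy=3,interpolation=cv2.INTER_CUBIC))
```

```text
(no output)
```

View pics/scene0.png

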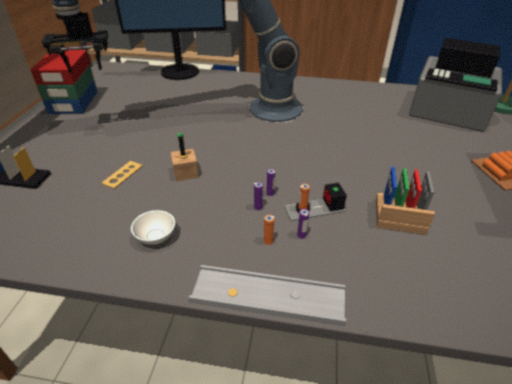

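View pics/scene0z.png

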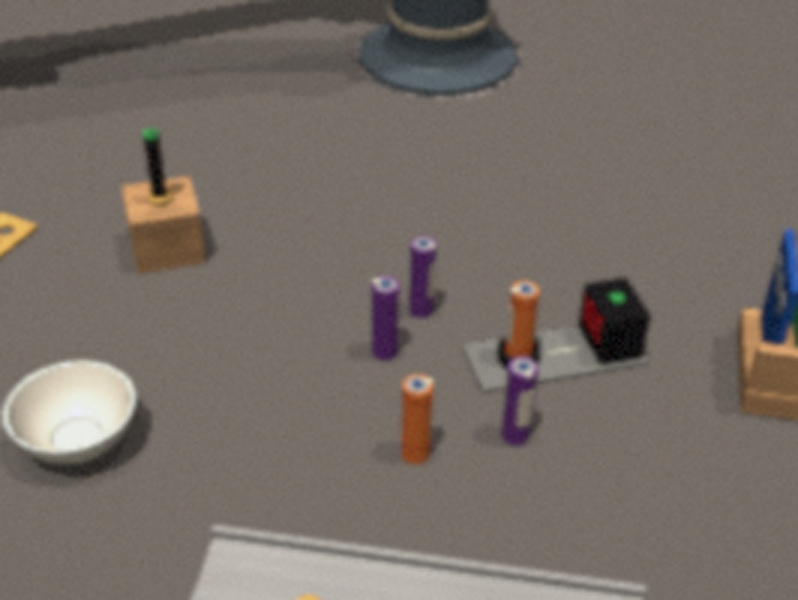

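View pics/side0z.png

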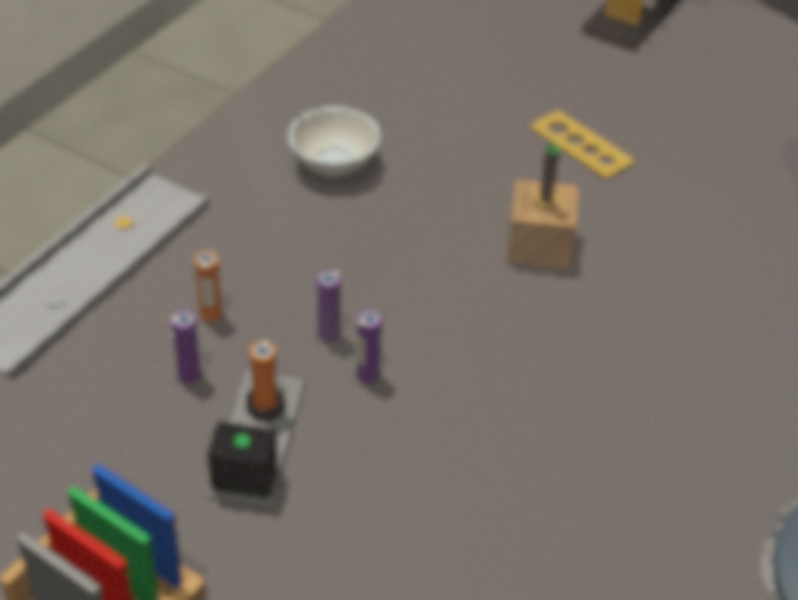

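View pics/wrist0.png

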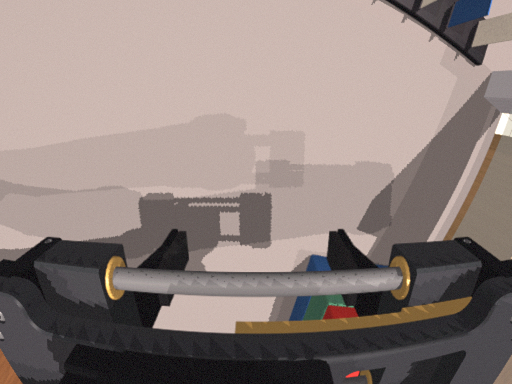

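The seated orange roll's top is at scene pixel (305,187) and side pixel (248,227). The scanner is at scene (331,197), the probe handle at scene (181,143), and the spare roll stands at scene (269,230). No label on the seated roll shows in either picture.

Run:
```python
from h import *
def tri(a,b):
    o1,d1=ray('scene',*a);o2,d2=ray('side',*b)
    A=np.c_[d1,-d2];s,_,_,_=np.linalg.lstsq(A,o2-o1,rcond=None)
    p,q=o1+d1*s[0],o2+d2*s[1];return np.round((p+q)/2,4),round(np.linalg.norm(p-q),4)
S=lambda x,y:(130+x/3-.33,90+y/3-.33); D=lambda x,y:(160+x/3-.33,110+y/3-.33)
print('rolltop',tri(S(525,289),D(264,348)), onz('scene',*S(525,289),.09),onz('side',*D(264,348),.09))
print('green scanner',tri(S(617,298),D(242,440)))
print('probe top',tri(S(150,134),D(552,148)),onz('scene',*S(150,134),.144),onz('side',*D(552,148),.144))
print('spare',tri(S(419,383),D(206,259)))
for a,b in [((385,284),(329,277)),((424,244),(369,318)),((523,366),(183,318))]: print('purple',tri(S(*a),D(*b)))
# scanner top corners
d=np.load('scene0.npy'); 
u,v=map(int,S(617,298)); print(px2w('scene',u,v,d[v,u]))
u,v=map(int,S(160,205)); print(px2w('scene',u,v,d[v,u]))
# base plate corners scene: left-near (485,388), left-far(465,345)
for c in [(485,386),(465,345)]: print('plate',onz('scene',*S(*c),.006))
for c in [(303,378),(246,372),(212,497),(274,505)]: print('plate side',onz('side',*D(*c),.006))
# scanner top corners
for c in [(583,288),(628,281),(648,318),(605,330)]: print('scan top',onz('scene',*S(*c),.062))
for c in [(220,424),(275,430),(275,460),(210,458)]: print('scan top side',onz('side',*D(*c),.062))
```

```text
rolltop (array([0.5948, 0.1543, 0.0911]), np.float64(0.0017)) [0.59411616 0.15496399 0.09      ] [0.59542016 0.15247176 0.09      ]
green scanner (array([0.5581, 0.2401, 0.0625]), np.float64(0.0002))
probe top (array([ 0.4827, -0.2247,  0.1416]), np.float64(0.0011)) [ 0.48572331 -0.22382514  0.144     ] [ 0.48137996 -0.22101678  0.144     ]
spare (array([0.7255, 0.0785, 0.0847]), np.float64(0.0011))
purple (array([0.6025, 0.0291, 0.0846]), np.float64(0.0003))
purple (array([0.5357, 0.0554, 0.0841]), np.float64(0.0004))
purple (array([0.6906, 0.1609, 0.0851]), np.float64(0.0008))
[0.55975911 0.23890977 0.06380222]
[ 0.49228399 -0.2212177   0.06447399]
plate [0.63715177 0.12878293 0.006     ]
plate [0.58445039 0.10442107 0.006     ]
plate side [0.58571486 0.10219388 0.006     ]
plate side [0.6399491  0.12887757 0.006     ]
plate side [0.56981952 0.27713269 0.006     ]
plate side [0.51492931 0.2510974  0.006     ]
scan top [0.54809812 0.20844051 0.062     ]
scan top [0.52997822 0.25007632 0.062     ]
scan top [0.58126311 0.26817038 0.062     ]
scan top [0.60488887 0.22987824 0.062     ]
scan top side [0.58769468 0.23598671 0.062     ]
scan top side [0.53973434 0.21230508 0.062     ]
scan top side [0.5184296  0.24167213 0.062     ]
scan top side [0.57016033 0.27409233 0.062     ]
```

```bash
cat >> h.py <<'E'
def yawdown(deg):  # tool x at heading deg in world, z down
    c,s=np.cos(np.radians(deg)),np.sin(np.radians(deg))
    return np.array([[c,s,0],[s,-c,0],[0,0,-1.]])
def cmd(p,yaw=None,s=None):
    s=s or state(); R0=R.from_rotvec(s['ee_rot']).as_matrix()
    dp=R0.T@(np.array(p)-s['tcp_pos'])/0.8
    t=np.zeros(3) if yaw is None else R.from_matrix(R0.T@yawdown(yaw)).as_rotvec()/(np.pi/4)
    print('dp',np.round(dp,4),'turn',np.round(t,3))
def show():
    s=state(); R0=R.from_rotvec(s['ee_rot']).as_matrix()
    print('t',s['t'],'tcp',np.round(s['tcp_pos'],4),'x hd',np.degrees(np.arctan2(R0[1,0],R0[0,0])).round(2),'z',R0[:,2].round(3),'F',s['force'].round(2),'gap',s['finger_gap'].round(4),'q',s['qpos'].round(2))
E
python3 - <<'E'
from h import *
show()
s=state();R0=R.from_rotvec(s['ee_rot']).as_matrix();print(R0.round(3)); i=camera_info('wrist'); print(R0.T@(i['T'][:3,3]-s['tcp_pos']))
cmd([.595,.154,.24],14)
cmd([.6,-.1,.26],-28)
d=np.load('scene0.npy')
for u,v in [(393,178),(430,182),(400,200)]: print(px2w('scene',u,v,d[v,u]))
E
```

```text
Traceback (most recent call last):
  File "h.py", line 38, in show
    print('t',s['t'],'tcp',np.round(s['tcp_pos'],4),'x hd',np.degrees(np.arctan2(R0[1,0],R0[0,0])).round(2),'z',R0[:,2].round(3),'F',s['force'].round(2),'gap',s['finger_gap'].round(4),'q',s['qpos'].round(2))
                                                                                                                                                               ^^^^^^^^^^^^^^^^^^^^^
AttributeError: 'float' object has no attribute 'round'
```

```bash
sed -i "s/s\['finger_gap'\].round(4)/round(s['finger_gap'],4)/; s/s\['force'\]/np.array(s['force'])/; s/s\['qpos'\].round/np.array(s['qpos']).round/" h.py
python3 - <<'E'
from h import *
show()
s=state();R0=R.from_rotvec(s['ee_rot']).as_matrix();print(R0.round(3)); i=camera_info('wrist'); print(R0.T@(i['T'][:3,3]-s['tcp_pos']))
cmd([.595,.154,.24],14)
cmd([.6,-.1,.26],-28)
d=np.load('scene0.npy')
for u,v in [(393,178),(430,182),(400,200)]: print(px2w('scene',u,v,d[v,u]))
E
```

```text
t 1.2 tcp [ 0.2683 -0.6194  0.2226] x hd -66.58 z [ 0. -0. -1.] F [-0.04  0.74  0.33] gap 0.0869 q [ 1.13  0.47 -0.05  1.53  0.02  1.14 -0.08]
[[ 0.398 -0.918  0.   ]
 [-0.918 -0.398 -0.   ]
 [ 0.    -0.    -1.   ]]
[-1.01895535e-04 -8.20212025e-02 -1.63190974e-01]
dp [-0.7247 -0.759  -0.0218] turn [ 0.    -0.    -1.791]
dp [-0.4309 -0.6385 -0.0468] turn [-0.    -0.    -0.857]
[0.57295441 0.37833424 0.13190586]
[0.57519003 0.46968716 0.13330005]
[0.59408803 0.40632853 0.07869635]
```

Emit:
{"fn": "servo_tool", "kwargs": {"dp": [[-0.085, -0.13, -0.01], [-0.17, -0.26, -0.02], [-0.26, -0.38, -0.03], [-0.34, -0.51, -0.04], [-0.43, -0.64, -0.04]], "turn": [[0, 0, -0.2], [0, 0, -0.4], [0, 0, -0.6], [0, 0, -0.8], [0, 0, -0.9]], "grip": -1}}

```text
t: 1.82
tcp_pos: [0.4382, -0.3555, 0.242]
ee_rot: [3.061, -0.704, 0.002]
force: [1.0, -0.8, -0.0]
finger_gap: 0.0873
```

Run:
```python
from h import *
show(); cmd([.595,.154,.24],14)
```

```text
t 1.825 tcp [ 0.4382 -0.3555  0.242 ] x hd -25.92 z [ 0.001 -0.001 -1.   ] F [ 1.03 -0.76 -0.  ] gap 0.0873 q [ 0.85  0.29 -0.31  1.76  0.1   1.1   0.06]
dp [-0.1021 -0.6585  0.0022] turn [ 0.001 -0.001 -0.887]
```

Emit:
{"fn": "servo_tool", "kwargs": {"dp": [[-0.1, -0.66, 0], [-0.1, -0.66, 0], [-0.1, -0.66, 0], [-0.1, -0.66, 0], [-0.1, -0.66, 0]], "turn": [[0, 0, -0.2], [0, 0, -0.4], [0, 0, -0.6], [0, 0, -0.8], [0, 0, -0.89]]}}

```text
t: 2.45
tcp_pos: [0.5309, -0.0572, 0.2421]
ee_rot: [3.116, 0.39, 0.003]
force: [0.7, -0.8, -0.8]
finger_gap: 0.0871
```

Run:
```python
from h import *
show(); cmd([.595,.154,.24],14)
```

```text
t 2.45 tcp [ 0.5309 -0.0572  0.2421] x hd 14.26 z [ 0.002 -0.001 -1.   ] F [ 0.73 -0.84 -0.79] gap 0.0871 q [ 0.51  0.27 -0.58  1.82  0.17  1.1   0.12]
dp [ 0.1427 -0.2361  0.0024] turn [ 0.002 -0.002  0.006]
```

Emit:
{"fn": "servo_tool", "kwargs": {"dp": [[0.143, -0.236, 0], [0.143, -0.236, 0], [0.143, -0.236, 0], [0.143, -0.236, 0], [0.143, -0.236, 0]], "turn": [[0, 0, 0], [0, 0, 0], [0, 0, 0], [0, 0, 0], [0, 0, 0]]}}

```text
t: 3.08
tcp_pos: [0.595, 0.158, 0.2419]
ee_rot: [-3.116, -0.399, -0.003]
force: [-0.3, -0.5, -0.0]
finger_gap: 0.0868
```

Run:
```python
from h import *
show(); cmd([.595,.154,.24],14)
i=camera_info('wrist'); img,d=camera('wrist'); save('w1',img); print(spot_point('spot','wrist')); print(spot_point('scan_window','wrist'))
print(proj('wrist',[.595,.154,.09],i))
```

```text
t 3.075 tcp [0.595  0.158  0.2419] x hd 14.59 z [ 0.002  0.001 -1.   ] F [-0.28 -0.46 -0.04] gap 0.0868 q [ 0.13  0.43 -0.63  1.63  0.27  1.17 -0.31]
dp [-0.0012  0.0048  0.0024] turn [-0.001 -0.003  0.013]
[{'centre': [255.8, 183.2], 'confidence': 0.86}, {'centre': [188.2, 251.2], 'confidence': 0.82}, {'centre': [334.4, 200.7], 'confidence': 0.81}, {'centre': [236.2, 282.3], 'confidence': 0.78}]
[{'centre': [247.4, 119.8], 'confidence': 0.79}, {'centre': [337.2, 250.2], 'confidence': 0.57}]
[257.43997542 185.47291043]
```

View pics/w1.png

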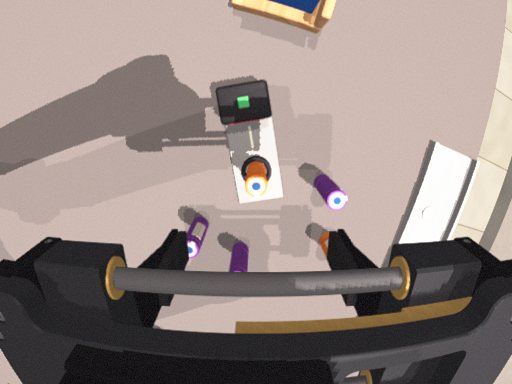

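Run:
```python
import cv2
a=cv2.imread('pics/w1.png')
cv2.imwrite('pics/w1z.png',cv2.resize(a[150:210,220:300],None,fx=9,fy=9,interpolation=cv2.INTER_CUBIC))
```

```text
(no output)
```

View pics/w1z.png

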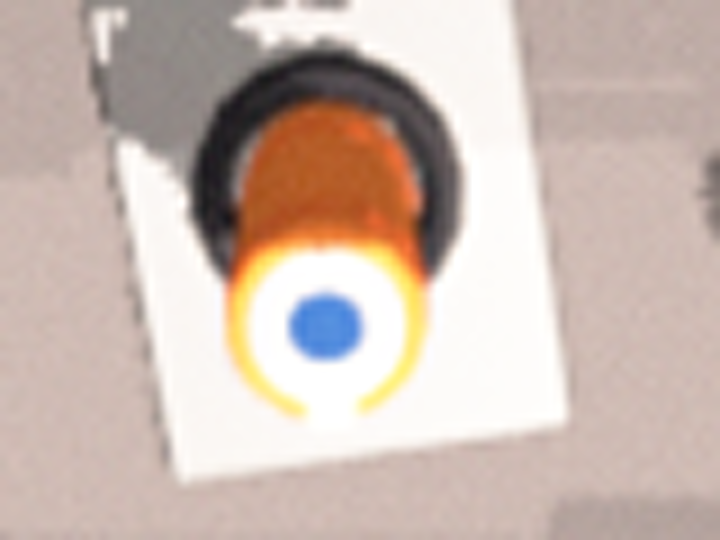

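```bash
python3 - <<'E'
from h import *
i=camera_info('wrist')
s=state();print(s['tcp_pos'])
Z=lambda x,y:(220+(x+.5)/9-.5,150+(y+.5)/9-.5)
c=onz('wrist',*Z(325,327),.09,i);t=onz('wrist',*Z(331,408),.09,i)
print('spot',c,'tick',t,np.linalg.norm(t-c),np.degrees(np.arctan2(*(t-c)[1::-1])))
# rim fit
for p in [(238,327),(425,327),(325,245)]: print('rim',np.linalg.norm(onz('wrist',*Z(*p),.09,i)-c))
pl=[onz('wrist',*Z(*p),.006,i) for p in [(568,424),(183,480)]]; e=pl[1]-pl[0]; print('plate end',pl,np.linalg.norm(e),'xdir',np.degrees(np.arctan2(e[1],e[0]))+0)
# plate long edge
e2=[onz('wrist',*Z(*p),.006,i) for p in [(568,424),(512,0)]];e=e2[1]-e2[0];print('long',np.degrees(np.arctan2(e[1],e[0])))
e2=[onz('wrist',*Z(*p),.006,i) for p in [(183,480),(120,160)]];e=e2[1]-e2[0];print('long',np.degrees(np.arctan2(e[1],e[0])))
E
python3 - <<'E'
import cv2
a=cv2.imread('pics/w1.png')
cv2.imwrite('pics/w1s.png',cv2.resize(a[70:210,195:295],None,fx=4,fy=4,interpolation=cv2.INTER_CUBIC))
E
```

```text
[0.59532074 0.15226725 0.2416669 ]
spot [0.59349962 0.14689039 0.09      ] tick [0.59672079 0.13701996 0.09      ] 0.010382741434253747 -71.92613055612959
rim 0.010625190109118233
rim 0.012208509457051061
rim 0.010308830312940876
plate end [array([0.63938213, 0.11798973, 0.006     ]), array([0.58298094, 0.0942652 , 0.006     ])] 0.061187806138362826 xdir -157.18649180095713
long 112.50145740919665
long 113.76839243706758
```

View pics/w1s.png

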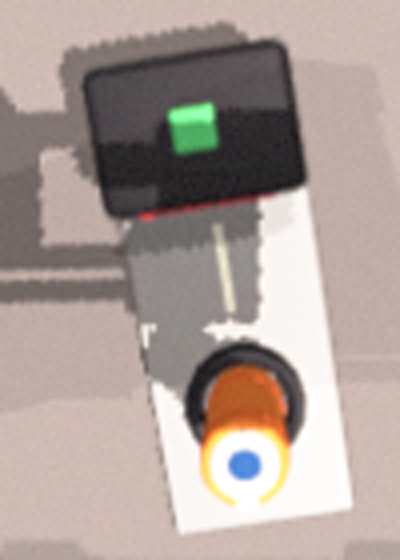

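```bash
cat > meas.py <<'E'
from h import *
def look(name):
    i=camera_info('wrist'); img,d=camera('wrist'); save(name,img); np.save(name+'.npy',d); np.save(name+'_T.npy',i['T'])
    return i,img,d
E
python3 - <<'E'
from meas import *
show()
i,img,d=look('w2')
# blue dot
hsv=cv2.cvtColor(img,cv2.COLOR_RGB2HSV)
m=cv2.inRange(hsv,(100,100,80),(120,255,255)); n,l,st,ce=cv2.connectedComponentsWithStats(m)
for k in range(1,n):
    if st[k,4]>15: print(ce[k],st[k,4],onz('wrist',*ce[k],.09,i))
# green button
m=cv2.inRange(hsv,(55,100,80),(80,255,255)); n,l,st,ce=cv2.connectedComponentsWithStats(m)
for k in range(1,n):
    if st[k,4]>15: print('g',ce[k],st[k,4],onz('wrist',*ce[k],.066,i))
# depth top of roll
for u,v in [(256,183),(247,100),(250,110)]: print(d[v,u])
a=cv2.cvtColor(img,cv2.COLOR_RGB2BGR)
cv2.imwrite('pics/w2s.png',cv2.resize(a[70:220,190:300],None,fx=5,fy=5,interpolation=cv2.INTER_CUBIC)[:750])
E
```

```text
t 3.225 tcp [0.5953 0.1523 0.2417] x hd 14.16 z [ 0.002 -0.003 -1.   ] F [-0.27 -0.49  0.74] gap 0.0871 q [ 0.14  0.42 -0.63  1.64  0.27  1.17 -0.31]
[304.5877193    2.20175439] 114 [0.59427114 0.35626193 0.09      ]
[257. 180.] 45 [0.5932961  0.15372855 0.09      ]
[338.57575758 194.42424242] 33 [0.6871644  0.16035518 0.09      ]
[189.57575758 245.36363636] 33 [0.53406988 0.05558396 0.09      ]
g [243.48387097  96.00806452] 124 [0.5563482  0.23870796 0.066     ]
0.32382143
0.32351983
0.32580802
```

```bash
python3 -c "
import cv2
a=cv2.imread('pics/w2.png')
cv2.imwrite('pics/w2a.png',cv2.resize(a[70:145,200:290],None,fx=8,fy=8,interpolation=cv2.INTER_CUBIC))
cv2.imwrite('pics/w2b.png',cv2.resize(a[140:210,210:300],None,fx=8,fy=8,interpolation=cv2.INTER_CUBIC))"
```

```text
(no output)
```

View pics/w2a.png

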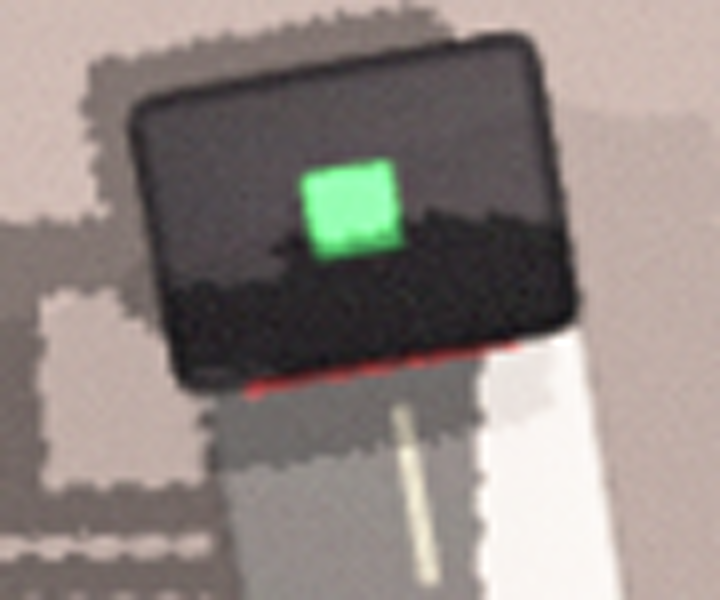

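View pics/w2b.png

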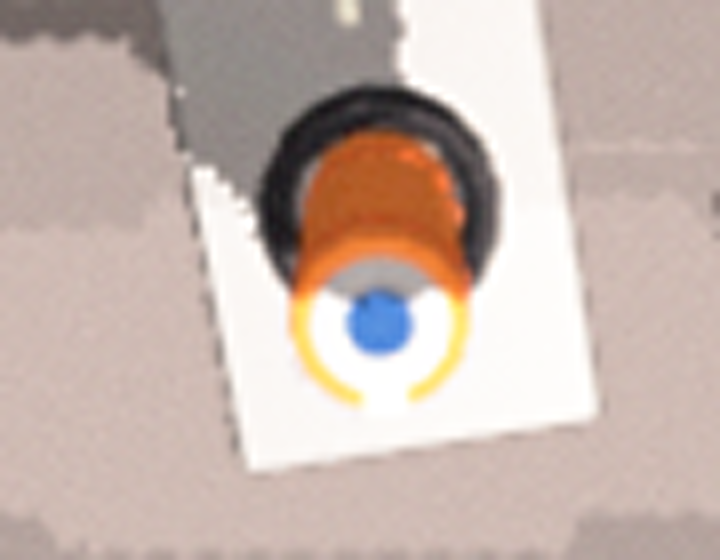

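Run:
```python
from h import *
i=camera_info('wrist'); i['T']=np.load('w2_T.npy')
A=lambda x,y:(200+(x+.5)/8-.5,70+(y+.5)/8-.5); B=lambda x,y:(210+(x+.5)/8-.5,140+(y+.5)/8-.5)
ang=lambda p,q:np.degrees(np.arctan2(*(q-p)[1::-1])).round(2)
w=lambda f,p,z:onz('wrist',*f(*p),z,i)
print('line',ang(w(B,(349,18),.006),w(A,(402,405),.006)), w(A,(402,405),.006),w(B,(349,18),.006))
print('longR',ang(w(B,(597,414),.006),w(A,(585,340),.006)))
print('longL',ang(w(B,(248,470),.006),w(B,(190,165),.006)))
p,q=w(B,(597,414),.006),w(B,(248,470),.006);print('end',ang(p,q)+270,np.linalg.norm(p-q),(p+q)/2)
# scanner front top edge z=.062, back
a,b=w(A,(195,385),.062),w(A,(570,325),.062);print('front',ang(b,a)+270, np.linalg.norm(a-b),(a+b)/2)
a2,b2=w(A,(140,100),.062),w(A,(530,36),.062);print('back',ang(b2,a2)+270, np.linalg.norm(a2-b2))
print('sides',ang(a,a2),ang(b,b2))
print('redwin',ang(w(A,(518,346),.056),w(A,(248,390),.056))+270)
print('g sides')
c=w(B,(380,323),.09);print('spot',c,'tick',ang(c,w(B,(385,402),.09)))
for p in [(378,86),(500,205),(262,205)]: print('ring',w(B,p,.02))
x=.5*(w(B,(500,205),.02)+w(B,(262,205),.02)); print(x)
```

```text
line 112.68 [0.56909554 0.21024927 0.006     ] [0.58049869 0.18295602 0.006     ]
longR 113.07
longL 113.53
end 113.66 0.06221100732808951 [0.61085678 0.11363004 0.006     ]
front 112.94 0.05420720741795754 [0.56523232 0.2198949  0.062     ]
back 112.87 0.055891165901626225
sides 114.25 111.97
redwin 113.11000000000001
g sides
spot [0.59334516 0.15381361 0.09      ] tick -72.42
ring [0.58756231 0.17496784 0.02      ]
ring [0.61189422 0.16062836 0.02      ]
ring [0.57382468 0.1510688  0.02      ]
[0.59285945 0.15584858 0.02      ]
```

Emit:
{"fn": "servo_tool", "kwargs": {"dp": [[0, 0, 0.06], [0, 0, 0.1], [0, 0, 0.1], [0, 0, 0.1], [0, 0, 0.1]], "turn": [[0, 0, -0.2], [0, 0, -0.4], [0, 0, -0.6], [0, 0, -0.8], [0, 0, -1]]}}

```text
t: 3.9
tcp_pos: [0.5957, 0.1494, 0.1617]
ee_rot: [2.727, 1.55, -0.001]
force: [-0.9, 0.2, 0.1]
finger_gap: 0.0872
```

Run:
```python
from h import *
show(); cmd([.5933,.154,.12],94)
```

```text
t 3.9 tcp [0.5957 0.1494 0.1617] x hd 59.24 z [ 0.002 -0.004 -1.   ] F [-0.93  0.18  0.12] gap 0.0872 q [ 0.24  0.55 -0.78  1.72  0.44  1.06  0.35]
dp [ 0.0036 -0.0057  0.0522] turn [ 0.004  0.004 -0.773]
```

Emit:
{"fn": "servo_tool", "kwargs": {"dp": [[0.0036, -0.0057, 0.03], [0.0036, -0.0057, 0.05], [0.0036, -0.0057, 0.05], [0.0036, -0.0057, 0.05], [0.0036, -0.0057, 0.05]], "turn": [[0, 0, -0.2], [0, 0, -0.4], [0, 0, -0.6], [0, 0, -0.77], [0.004, 0.004, -0.77]]}}

```text
t: 4.53
tcp_pos: [0.5935, 0.1521, 0.1216]
ee_rot: [-2.15, -2.291, 0.002]
force: [0.6, -0.3, -0.4]
finger_gap: 0.0869
```

Run:
```python
from meas import *
show(); i,img,d=look('w3'); 
hsv=cv2.cvtColor(img,cv2.COLOR_RGB2HSV)
m=cv2.inRange(hsv,(100,100,80),(120,255,255)); n,l,st,ce=cv2.connectedComponentsWithStats(m)
for k in range(1,n):
    if st[k,4]>15: print(ce[k],st[k,4],onz('wrist',*ce[k],.09,i))
show();cmd([.5933,.154,.062],94)
```

```text
t 4.525 tcp [0.5935 0.1521 0.1216] x hd 93.65 z [-0.001 -0.001 -1.   ] F [ 0.56 -0.34 -0.4 ] gap 0.0869 q [ 0.3   0.64 -0.89  1.75  0.57  1.03  0.83]
[125.66346154 137.01923077] 104 [0.53352046 0.05582121 0.09      ]
[488.74075046 198.14773025] 3811 [0.56013931 0.35163233 0.09      ]
[102.44 221.  ] 75 [0.59881503 0.03097925 0.09      ]
[260.5        227.44642857] 112 [0.59410712 0.15411773 0.09      ]
t 4.575 tcp [0.5936 0.1522 0.1217] x hd 93.61 z [-0.001 -0.001 -1.   ] F [ 0.79 -0.1  -0.29] gap 0.0872 q [ 0.3   0.64 -0.89  1.75  0.57  1.03  0.83]
dp [ 0.0023 -0.0002  0.0746] turn [-0.001  0.001 -0.009]
```

View pics/w3.png

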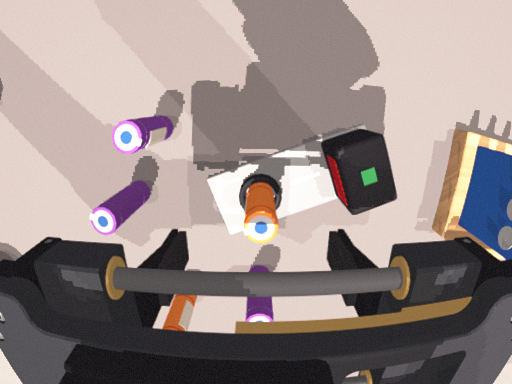

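Emit:
{"fn": "servo_tool", "kwargs": {"dp": [[0.0024, 0, 0.03], [0.0024, 0, 0.06], [0.0024, 0, 0.08], [0.0024, 0, 0.08], [0.0024, 0, 0.08]], "turn": [[0, 0, 0], [0, 0, 0], [0, 0, 0], [0, 0, 0], [0, 0, 0]]}}

```text
t: 5.2
tcp_pos: [0.594, 0.1544, 0.0585]
ee_rot: [2.151, 2.289, 0.001]
force: [-0.7, -0.4, -0.6]
finger_gap: 0.0871
```

Run:
```python
from h import *
show(); cmd([.594,.154,.058],94)
```

```text
t 5.2 tcp [0.594  0.1544 0.0585] x hd 93.58 z [ 0.001 -0.    -1.   ] F [-0.7  -0.41 -0.58] gap 0.0871 q [ 0.26  0.71 -0.83  1.79  0.64  0.93  0.77]
dp [-0.0005 -0.0001  0.0006] turn [ 0.001  0.    -0.009]
```

Close the fingers gently.

Emit:
{"fn": "servo_tool", "kwargs": {"dp": [[0, 0, 0], [0, 0, 0], [0, 0, 0], [0, 0, 0], [0, 0, 0]], "turn": [[0, 0, 0], [0, 0, 0], [0, 0, 0], [0, 0, 0], [0, 0, 0]], "grip": 1, "squeeze": 10}}

```text
t: 5.82
tcp_pos: [0.594, 0.1544, 0.0585]
ee_rot: [2.151, 2.289, 0.0]
force: [0.5, -0.1, -0.3]
finger_gap: 0.0451
```

Emit:
{"fn": "servo_tool", "kwargs": {"dp": [[0, 0, 0], [0, 0, 0], [0, 0, 0], [0, 0, 0], [0, 0, 0]], "turn": [[0, 0, 0], [0, 0, 0], [0, 0, 0], [0, 0, 0], [0, 0, 0]]}}

```text
t: 6.45
tcp_pos: [0.594, 0.1544, 0.0585]
ee_rot: [2.151, 2.289, 0.001]
force: [-0.2, 0.1, -0.1]
finger_gap: 0.0245
```

```bash
python3 - <<'E'
from meas import *
show(); i,img,d=look('w4')
E
python3 -c "
import cv2
a=cv2.imread('pics/w4.png')
cv2.imwrite('pics/w4z.png',cv2.resize(a[180:300,180:340],None,fx=5,fy=5,interpolation=cv2.INTER_CUBIC))"
```

```text
t 6.45 tcp [0.594  0.1544 0.0585] x hd 93.58 z [ 0.001 -0.    -1.   ] F [-0.2   0.07 -0.08] gap 0.0245 q [ 0.26  0.71 -0.83  1.79  0.64  0.93  0.77]
```

View pics/w4z.png

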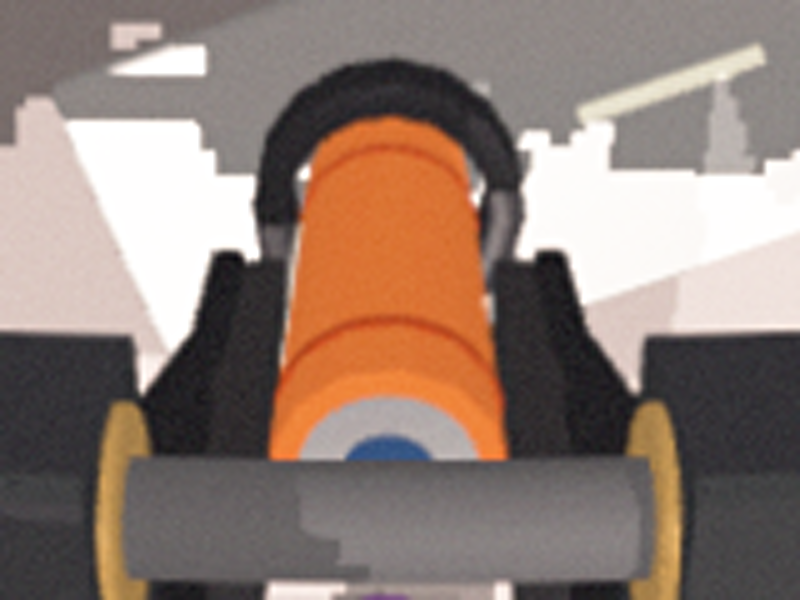

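Emit:
{"fn": "servo_tool", "kwargs": {"dp": [[0, 0, 0], [0, 0, 0], [0, 0, 0], [0, 0, 0], [0, 0, 0]], "turn": [[0, 0, 0.12], [0, 0, 0.24], [0, 0, 0.36], [0, 0, 0.48], [0, 0, 0.6]]}}

```text
t: 7.12
tcp_pos: [0.594, 0.1544, 0.0585]
ee_rot: [2.628, 1.72, 0.001]
force: [0.3, -0.7, -1.2]
finger_gap: 0.0247
```

Run:
```python
from h import *
show(); cmd([.594,.1544,.0585],-81)
```

```text
t 7.125 tcp [0.594  0.1544 0.0585] x hd 66.41 z [ 0.001 -0.    -1.   ] F [ 0.29 -0.72 -1.16] gap 0.0247 q [ 0.19  0.67 -0.73  1.8   0.56  0.89  0.37]
dp [ 0.  0. -0.] turn [ 0.000e+00 -1.000e-03  3.276e+00]
```

Works cleanly. Remaining 3.276 → 4 calls of ~0.82.

Emit:
{"fn": "servo_tool", "kwargs": {"dp": [[0, 0, 0], [0, 0, 0], [0, 0, 0], [0, 0, 0], [0, 0, 0]], "turn": [[0, 0, 0.16], [0, 0, 0.33], [0, 0, 0.49], [0, 0, 0.66], [0, 0, 0.82]]}}

```text
t: 7.75
tcp_pos: [0.5939, 0.1543, 0.0585]
ee_rot: [3.039, 0.794, 0.001]
force: [0.3, -0.3, -1.0]
finger_gap: 0.0246
```

Emit:
{"fn": "servo_tool", "kwargs": {"dp": [[0, 0, 0], [0, 0, 0], [0, 0, 0], [0, 0, 0], [0, 0, 0]], "turn": [[0, 0, 0.16], [0, 0, 0.33], [0, 0, 0.49], [0, 0, 0.66], [0, 0, 0.82]]}}

```text
t: 8.38
tcp_pos: [0.5937, 0.1543, 0.0585]
ee_rot: [3.134, -0.215, 0.0]
force: [-0.6, -0.8, -0.8]
finger_gap: 0.0246
```

Emit:
{"fn": "servo_tool", "kwargs": {"dp": [[0, 0, 0], [0, 0, 0], [0, 0, 0], [0, 0, 0], [0, 0, 0]], "turn": [[0, 0, 0.16], [0, 0, 0.33], [0, 0, 0.49], [0, 0, 0.66], [0, 0, 0.82]]}}

```text
t: 9.0
tcp_pos: [0.5934, 0.1545, 0.0585]
ee_rot: [2.902, -1.201, 0.0]
force: [-0.2, 0.2, -0.5]
finger_gap: 0.0243
```

Run:
```python
from h import *
show(); cmd([.594,.1544,.0585],-81)
```

```text
t 9.0 tcp [0.5934 0.1545 0.0585] x hd -44.96 z [-0.    -0.001 -1.   ] F [-0.17  0.21 -0.53] gap 0.0243 q [-0.14  0.56 -0.25  1.82  0.19  0.78 -1.27]
dp [ 0.0006 -0.0004 -0.0001] turn [ 0.001 -0.001  0.801]
```

Emit:
{"fn": "servo_tool", "kwargs": {"dp": [[0, 0, 0], [0, 0, 0], [0, 0, 0], [0, 0, 0], [0, 0, 0]], "turn": [[0, 0, 0.2], [0, 0, 0.4], [0, 0, 0.6], [0, 0, 0.8], [0, 0, 0.8]]}}

```text
t: 9.62
tcp_pos: [0.5934, 0.1544, 0.0585]
ee_rot: [2.391, -2.036, 0.001]
force: [0.6, -0.7, 0.4]
finger_gap: 0.0246
```

```bash
python3 - <<'E'
from meas import *
show(); i,img,d=look('w5')
for c in ['scene','side']:
    a,_=camera(c); save(c+'5',a)
E
python3 -c "
import cv2
a=cv2.imread('pics/w5.png')
cv2.imwrite('pics/w5z.png',cv2.resize(a[180:300,180:340],None,fx=5,fy=5,interpolation=cv2.INTER_CUBIC))"
```

```text
t 9.625 tcp [0.5934 0.1544 0.0585] x hd -80.84 z [-0.    -0.001 -1.   ] F [ 0.55 -0.69  0.4 ] gap 0.0246 q [-0.26  0.55 -0.09  1.83  0.07  0.77 -1.79]
```

View pics/w5.png

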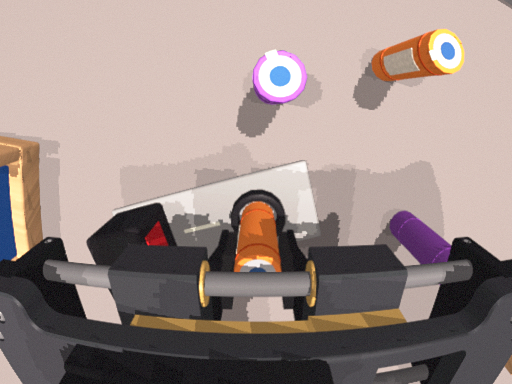

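View pics/w5z.png

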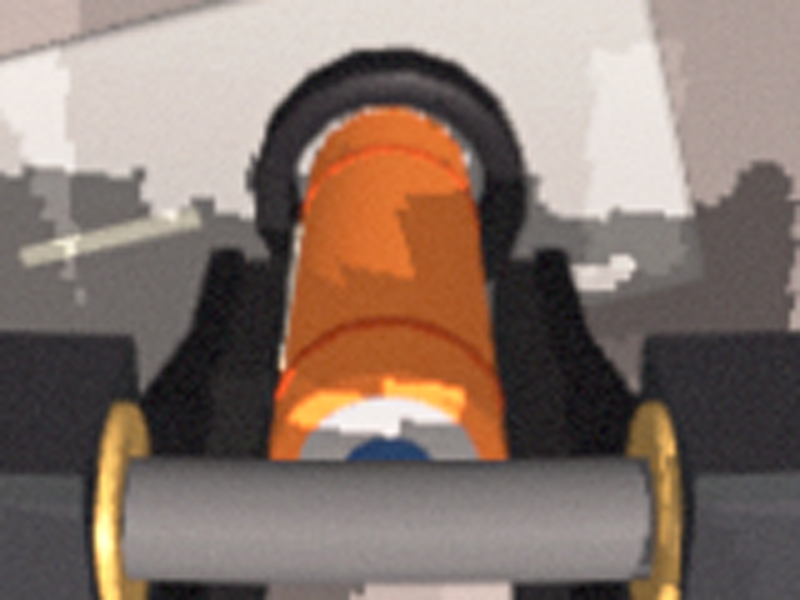

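Emit:
{"fn": "servo_tool", "kwargs": {"dp": [[0, 0, 0], [0, 0, 0], [0, 0, 0], [0, 0, 0], [0, 0, 0]], "turn": [[0, 0, 0], [0, 0, 0], [0, 0, 0], [0, 0, 0], [0, 0, 0]], "grip": -0.3}}

```text
t: 10.4
tcp_pos: [0.5934, 0.1545, 0.0584]
ee_rot: [2.391, -2.037, 0.0]
force: [-0.1, 0.0, -0.3]
finger_gap: 0.056
```

Emit:
{"fn": "servo_tool", "kwargs": {"dp": [[0, 0, -0.03], [0, 0, -0.06], [0, 0, -0.1], [0, 0, -0.1], [0, 0, -0.1]], "turn": [[0, 0, 0], [0, 0, 0], [0, 0, 0], [0, 0, 0], [0, 0, 0]]}}

```text
t: 11.02
tcp_pos: [0.5929, 0.1543, 0.1379]
ee_rot: [2.39, -2.036, -0.001]
force: [0.1, 0.0, -0.7]
finger_gap: 0.0564
```

```bash
python3 - <<'E'
from meas import *
show(); i,img,d=look('w6'); show()
hsv=cv2.cvtColor(img,cv2.COLOR_RGB2HSV)
m=cv2.inRange(hsv,(100,100,60),(120,255,255)); n,l,st,ce=cv2.connectedComponentsWithStats(m)
for k in range(1,n):
    if st[k,4]>15: print(ce[k],st[k,4],onz('wrist',*ce[k],.09,i))
E
python3 -c "
import cv2
a=cv2.imread('pics/w6.png')
cv2.imwrite('pics/w6z.png',cv2.resize(a[190:265,210:310],None,fx=8,fy=8,interpolation=cv2.INTER_CUBIC))"
```

```text
t 11.025 tcp [0.5929 0.1543 0.1379] x hd -80.84 z [-0.001 -0.001 -1.   ] F [ 0.13  0.03 -0.67] gap 0.0564 q [-0.25  0.45 -0.09  1.77  0.05  0.92 -1.78]
t 11.075 tcp [0.5926 0.1543 0.1374] x hd -80.84 z [-0.002 -0.001 -1.   ] F [ 0.39  0.18 -0.49] gap 0.0567 q [-0.25  0.45 -0.09  1.77  0.05  0.92 -1.78]
[387.63736264  64.04395604] 91 [0.72432156 0.07778854 0.09      ]
[271.32758621  85.82758621] 116 [0.6889826  0.15982214 0.09      ]
[ 29.56942129 199.20600143] 4199 [0.5713111  0.36719638 0.09      ]
[257.32692308 217.71153846] 104 [0.59091275 0.15398983 0.09      ]
[403.53846154 224.61538462] 65 [0.60254819 0.03113533 0.09      ]
```

View pics/w6.png

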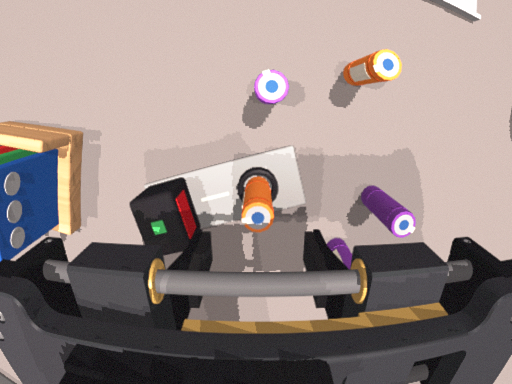

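View pics/w6z.png

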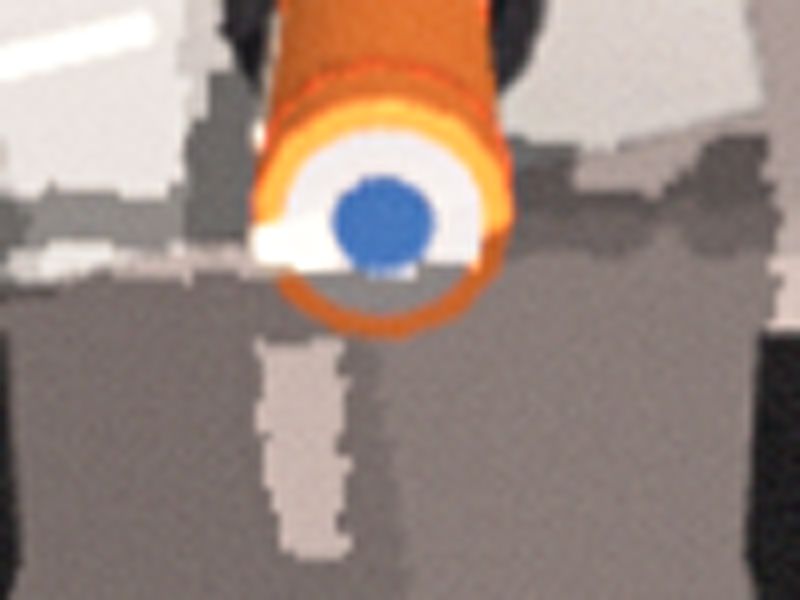

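```bash
python3 - <<'E'
from h import *
i=camera_info('wrist'); i['T']=np.load('w6_T.npy')
Z=lambda x,y:(210+(x+.5)/8-.5,190+(y+.5)/8-.5)
ang=lambda p,q:np.degrees(np.arctan2(*(q-p)[1::-1])).round(2)
w=lambda p,z:onz('wrist',*Z(*p),z,i)
c=w((382,226),.09); print(c)
for p in [(256,244),(256,228),(256,262),(300,240),(300,210),(300,268)]: print(p,ang(c,w(p,.09)),np.linalg.norm(w(p,.09)-c))
# directed at 113.1: where would be the tick
u=np.array([np.cos(np.radians(113.1)),np.sin(np.radians(113.1)),0])
for r in (.0125,.009):print(proj('wrist',c+u*r,i), (proj('wrist',c+u*r,i)-[210,190]+.5)*8-.5)
# line on plate, in full picture
o=lambda p,z:onz('wrist',*p,z,i)
print('line',ang(o((228,194),.006),o((202,200.5),.006)))
print('edge',ang(o((293,148),.006),o((146,186),.006)))
print('end',ang(o((293,148),.006),o((305,205),.006)))
E
python3 -c "
import cv2
a=cv2.imread('pics/w6.png')
cv2.imwrite('pics/w6y.png',cv2.resize(a[140:265,130:315],None,fx=4.3,fy=4.3,interpolation=cv2.INTER_CUBIC))"
```

```text
[0.59082897 0.15398758 0.09      ]
(256, 244) 107.9 0.012215755868148563
(256, 228) 100.13 0.012042797647453345
(256, 262) 116.27 0.012671936927702155
(300, 240) 109.55 0.007979406268066636
(300, 210) 87.24 0.007979800429601914
(300, 268) 128.03 0.009006953819378676
[241.51711329 221.45290958] [255.63690628 255.12327666]
[245.91982401 220.4425165 ] [290.85859206 247.04013202]
line 113.46
edge 113.17
end -157.19
```

View pics/w6y.png

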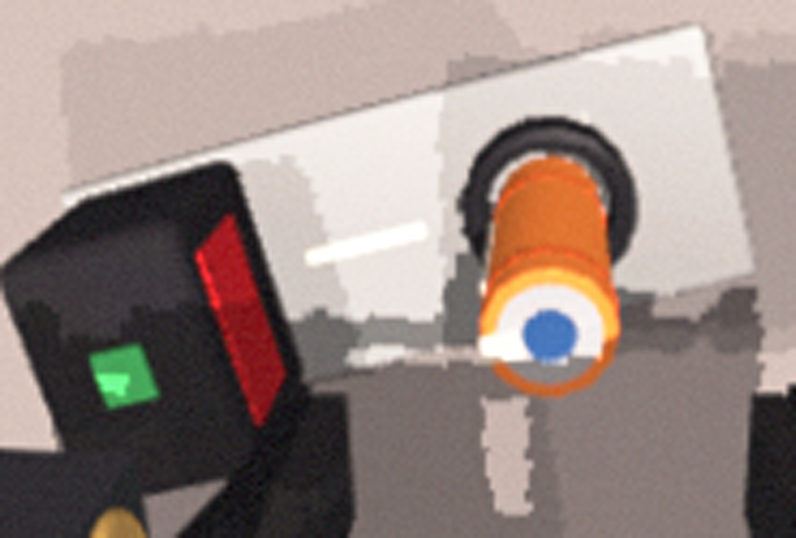

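Emit:
{"fn": "servo_tool", "kwargs": {"dp": [[0, 0.05, -0.04], [0, 0.09, -0.06], [0, 0.09, -0.06], [0, 0.09, -0.06], [0, 0.09, -0.06]], "turn": [[0, 0, 0], [0, 0, 0], [0, 0, 0], [0, 0, 0], [0, 0, 0]]}}

```text
t: 11.7
tcp_pos: [0.522, 0.1428, 0.1846]
ee_rot: [2.389, -2.035, -0.003]
force: [0.0, -0.0, -0.1]
finger_gap: 0.0563
```

Run:
```python
from meas import *
camera('wrist'); show(); i,img,d=look('w7')
c=proj('wrist',[.592,.154,.09],i); print(c)
u,v=np.round(c).astype(int); a=cv2.cvtColor(img,cv2.COLOR_RGB2BGR)
u0,v0=u-40,v-30; print(u0,v0)
cv2.imwrite('pics/w7z.png',cv2.resize(a[v0:v0+60,u0:u0+80],None,fx=10,fy=10,interpolation=cv2.INTER_CUBIC))
```

```text
t 11.75 tcp [0.522  0.1428 0.1846] x hd -80.85 z [-0.004 -0.002 -1.   ] F [-0.22 -0.39  0.52] gap 0.0568 q [-0.26  0.3  -0.11  1.89  0.04  0.96 -1.79]
[257.16663816 117.53524791]
217 88
```

View pics/w7z.png

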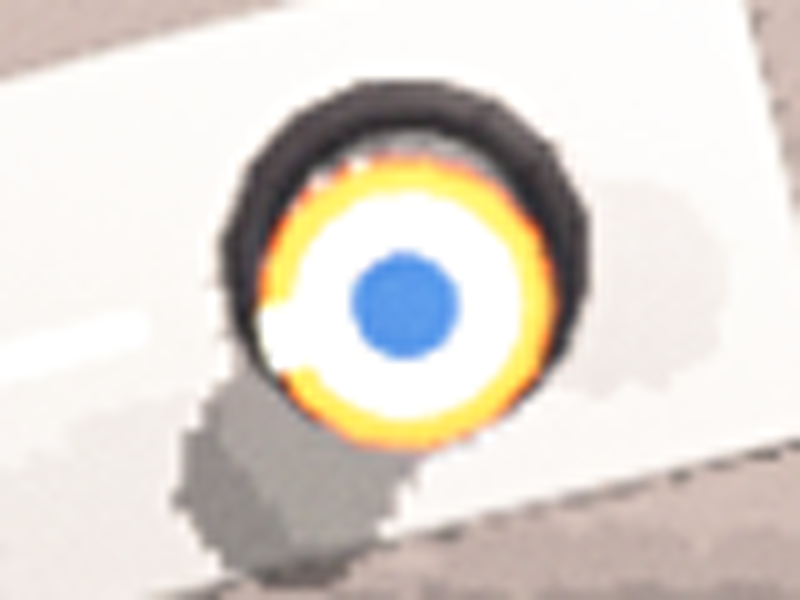

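View pics/w7.png

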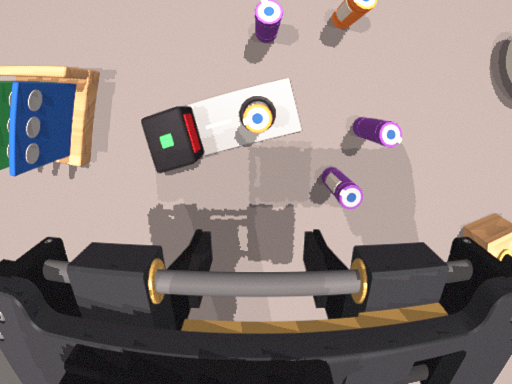

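```bash
python3 - <<'E'
from h import *
i=camera_info('wrist'); i['T']=np.load('w7_T.npy')
Z=lambda x,y:(217+(x+.5)/10-.5,88+(y+.5)/10-.5)
ang=lambda p,q:np.degrees(np.arctan2(*(q-p)[1::-1])).round(2)
w=lambda p,z:onz('wrist',*Z(*p),z,i)
img=cv2.cvtColor(cv2.imread('pics/w7.png'),cv2.COLOR_BGR2RGB)
hsv=cv2.cvtColor(img,cv2.COLOR_RGB2HSV)
m=cv2.inRange(hsv,(100,90,60),(125,255,255)); n,l,st,ce=cv2.connectedComponentsWithStats(m)
k=min(range(1,n),key=lambda k:np.linalg.norm(ce[k]-[257,118])); c=onz('wrist',*ce[k],.09,i); print(ce[k],c)
# rim sampling: saturation vs angle at radius 11.2mm world
for r in (.0105,.011,.0115):
    A=np.arange(60,170,2); P=np.array([proj('wrist',c+r*np.array([np.cos(a),np.sin(a),0]),i) for a in np.radians(A)]).astype(np.float32)
    s=cv2.remap(hsv[:,:,1],P[None,:,0],P[None,:,1],cv2.INTER_LINEAR)[0].astype(float)
    wt=s.max()-s; lo=np.median(s); 
    msk=s<0.55*np.percentile(s,80); print(r,A[msk], (A*(msk)*wt).sum()/(msk*wt).sum())
print('line',ang(w((145,328),.006),w((0,366),.006)),'edge',ang(w((285,3),.006),w((0,82),.006)),'edge2',ang(w((800,440),.006),w((400,535),.006)),'end',ang(w((790,195),.006),w((745,0),.006)))
o=lambda p,z:onz('wrist',*p,z,i)
# lines on plate: full long edge
print(ang(o((291,79.5),.006),o((190,102),.006)), ang(o((301,130),.006),o((203,156),.006)))
E
python3 -c "
import cv2
a=cv2.imread('pics/w7.png')
cv2.imwrite('pics/w7y.png',cv2.resize(a[70:180,135:310],None,fx=4.5,fy=4.5,interpolation=cv2.INTER_CUBIC))"
```

```text
[256.98823529 118.2       ] [0.59140616 0.15406004 0.09      ]
0.0105 [ 96  98 100 102 104 106 108 110 112 114 116 118 120 122 124 126 128 130] 113.15843540102726
0.011 [ 98 100 102 104 106 108 110 112 114 116 118 120 122 124 126 128] 113.23668639053254
0.0115 [ 98 100 102 104 106 108 110 112 114 116 118 120 122 124 126 128] 113.12861736334405
line 112.76 edge 113.68 edge2 113.06 end 22.61
111.14 113.99
```

View pics/w7y.png

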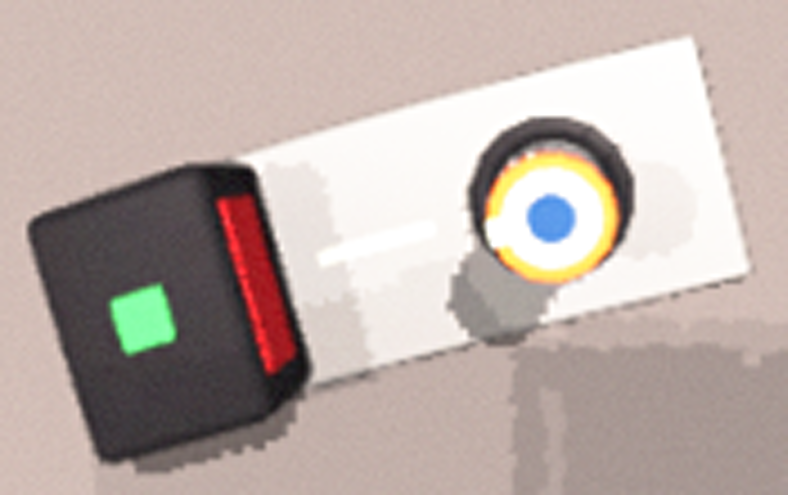

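Run:
```python
from h import *
show(); cmd([.484,-.222,.22],-25)
```

```text
t 11.8 tcp [0.5219 0.1428 0.1847] x hd -80.85 z [-0.003 -0.002 -1.   ] F [0.12 0.08 0.49] gap 0.0566 q [-0.26  0.3  -0.11  1.89  0.04  0.96 -1.79]
dp [ 0.4427  0.1195 -0.0432] turn [ 5.000e-03  1.000e-03 -1.241e+00]
```

Emit:
{"fn": "servo_tool", "kwargs": {"dp": [[0.05, 0.01, -0.04], [0.13, 0.03, -0.045], [0.2, 0.05, -0.045], [0.27, 0.07, -0.045], [0.34, 0.09, -0.045]], "turn": [[0, 0, -0.2], [0, 0, -0.4], [0, 0, -0.6], [0, 0, -0.8], [0, 0, -1]], "grip": -1}}

```text
t: 12.42
tcp_pos: [0.4944, -0.1376, 0.2211]
ee_rot: [2.987, -0.965, -0.004]
force: [0.8, 0.5, 0.7]
finger_gap: 0.086
```

Run:
```python
from h import *
show(); cmd([.484,-.222,.22],-25)
```

```text
t 12.425 tcp [ 0.4944 -0.1376  0.2211] x hd -35.79 z [-0.003 -0.002 -1.   ] F [0.85 0.53 0.7 ] gap 0.086 q [ 0.24  0.21 -0.06  1.91  0.02  1.02 -0.45]
dp [0.0512 0.0932 0.0015] turn [ 0.004  0.003 -0.24 ]
```

Emit:
{"fn": "servo_tool", "kwargs": {"dp": [[0.05, 0.093, 0], [0.05, 0.093, 0], [0.05, 0.093, 0], [0.05, 0.093, 0], [0.05, 0.093, 0]], "turn": [[0, 0, -0.2], [0.004, 0.003, -0.24], [0.004, 0.003, -0.24], [0.004, 0.003, -0.24], [0.004, 0.003, -0.24]]}}

```text
t: 13.05
tcp_pos: [0.4839, -0.2195, 0.2211]
ee_rot: [-3.068, 0.675, -0.0]
force: [1.0, 0.6, 0.5]
finger_gap: 0.0871
```

Run:
```python
from meas import *
camera('wrist'); show(); i,img,d=look('w8')
hsv=cv2.cvtColor(img,cv2.COLOR_RGB2HSV)
m=cv2.inRange(hsv,(45,90,60),(85,255,255)); n,l,st,ce=cv2.connectedComponentsWithStats(m)
for k in range(1,n):
    if st[k,4]>15: print(ce[k],st[k],onz('wrist',*ce[k],.144,i))
print(spot_point('probe_grip','wrist'))
print(spot_point('probe','wrist'))
```

```text
t 13.1 tcp [ 0.4839 -0.2196  0.2212] x hd -24.84 z [ 0.  0. -1.] F [ 1.05 -0.7  -0.19] gap 0.0871 q [ 0.38  0.24 -0.03  1.87  0.01  1.03 -0.1 ]
[258.44148936 210.4893617 ] [250 202  18  18 188] [ 0.48116432 -0.22547556  0.144     ]
[{'centre': [257.5, 198.1], 'confidence': 0.69}, {'centre': [252.5, 172.4], 'confidence': 0.19}]
[{'centre': [258.0, 189.1], 'confidence': 0.83}]
```

View pics/w8.png

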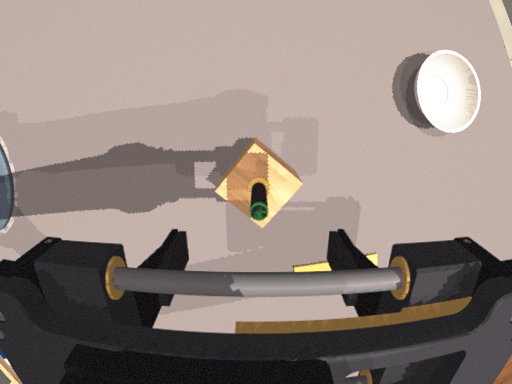

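Run:
```python
from h import *
i=camera_info('wrist'); i['T']=np.load('w8_T.npy')
a=cv2.imread('pics/w8.png')
cv2.imwrite('pics/w8z.png',cv2.resize(a[130:235,205:315],None,fx=5.7,fy=5.7,interpolation=cv2.INTER_CUBIC))
print(onz('wrist',258,186,.068,i))
```

```text
[ 0.48119756 -0.22461353  0.068     ]
```

View pics/w8z.png

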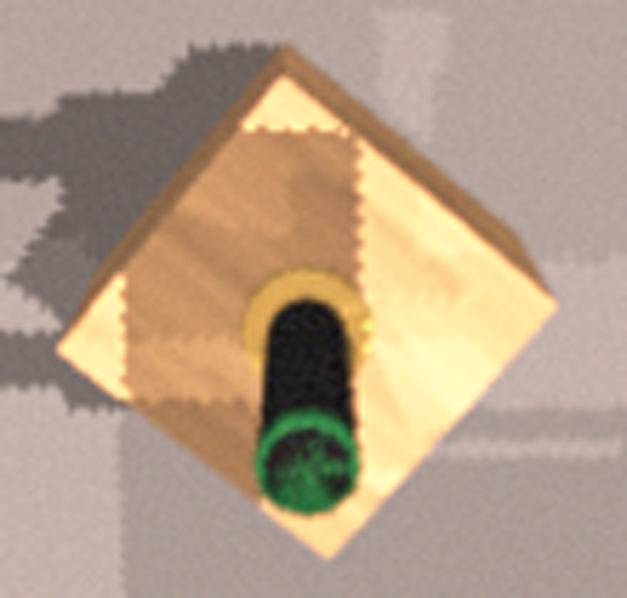

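Run:
```python
from h import *
i=camera_info('wrist'); i['T']=np.load('w8_T.npy')
Z=lambda x,y:(205+(x+.5)/5.7-.5,130+(y+.5)/5.7-.5)
print(onz('wrist',*Z(307,468),.144,i),onz('wrist',*Z(308,329),.070,i))
cs=[onz('wrist',*Z(*p),.064,i) for p in [(285,75),(557,305),(328,558),(57,350)]];print(cs,np.mean(cs,0))
show();cmd([.4813,-.2245,.15],-25)
```

```text
[ 0.48070389 -0.22648238  0.144     ] [ 0.4814236  -0.22574977  0.07      ]
[array([ 0.4978307 , -0.17998984,  0.064     ]), array([ 0.52735077, -0.2434134 ,  0.064     ]), array([ 0.46392399, -0.27341445,  0.064     ]), array([ 0.43373447, -0.21019213,  0.064     ])] [ 0.48070998 -0.22675245  0.064     ]
t 13.25 tcp [ 0.4836 -0.2205  0.2213] x hd -24.91 z [ 0.  0. -1.] F [0.29 0.28 0.46] gap 0.0872 q [ 0.38  0.24 -0.03  1.87  0.01  1.03 -0.1 ]
dp [-0.0005  0.0058  0.0891] turn [-0.    -0.     0.002]
```

Emit:
{"fn": "servo_tool", "kwargs": {"dp": [[0, 0.0076, 0.02], [0, 0.0076, 0.06], [0, 0.0076, 0.1], [0, 0.0076, 0.14], [0, 0.0076, 0.164]], "turn": [[0, 0, 0], [0, 0, 0], [0, 0, 0], [0, 0, 0], [0, 0, 0]]}}

```text
t: 13.88
tcp_pos: [0.4794, -0.2257, 0.0874]
ee_rot: [-3.067, 0.678, 0.005]
force: [0.1, 0.3, 0.3]
finger_gap: 0.0868
```

Run:
```python
from meas import *
show(); i,img,d=look('w9'); show();cmd([.481,-.226,.09],-25)
```

```text
t 13.875 tcp [ 0.4794 -0.2257  0.0874] x hd -24.92 z [-0.003  0.001 -1.   ] F [0.09 0.31 0.34] gap 0.0868 q [ 0.39  0.4  -0.03  2.    0.02  0.74 -0.09]
t 13.925 tcp [ 0.4782 -0.2252  0.0856] x hd -24.92 z [-0.006  0.002 -1.   ] F [-0.33 -0.33 -0.86] gap 0.0866 q [ 0.38  0.4  -0.03  2.01  0.02  0.74 -0.09]
dp [ 0.0036 -0.0006 -0.0055] turn [0.001 0.009 0.002]
```

View pics/w9.png

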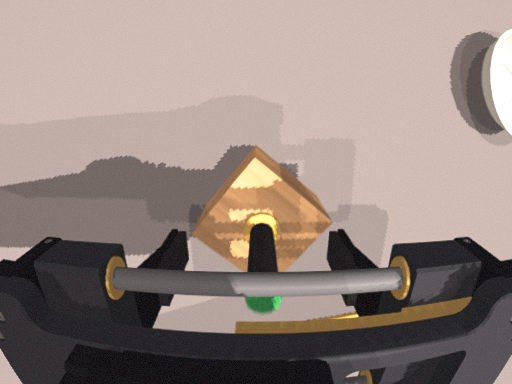

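Well centred. Small correction to z = 0.090 and squared up, with the fingers still open.

Emit:
{"fn": "servo_tool", "kwargs": {"dp": [[0.0036, 0, -0.0055], [0.0036, 0, -0.0055], [0.0036, 0, -0.0055], [0.0036, 0, -0.0055], [0.0036, 0, -0.0055]], "turn": [[0.001, 0.009, 0], [0.001, 0.009, 0], [0.001, 0.009, 0], [0.001, 0.009, 0], [0.001, 0.009, 0]]}}

```text
t: 14.55
tcp_pos: [0.481, -0.2265, 0.0903]
ee_rot: [-3.067, 0.678, -0.002]
force: [0.6, -1.4, 0.8]
finger_gap: 0.0873
```

Run:
```python
from h import *
show();cmd([.481,-.226,.09],-25)
```

```text
t 14.55 tcp [ 0.481  -0.2265  0.0903] x hd -24.91 z [ 0.001 -0.    -1.   ] F [ 0.63 -1.38  0.85] gap 0.0873 q [ 0.39  0.4  -0.03  2.    0.02  0.74 -0.09]
dp [-0.0003 -0.0006  0.0004] turn [-0.    -0.001  0.002]
```

Emit:
{"fn": "servo_tool", "kwargs": {"dp": [[0, 0, 0], [0, 0, 0], [0, 0, 0], [0, 0, 0], [0, 0, 0]], "turn": [[0, 0, 0], [0, 0, 0], [0, 0, 0], [0, 0, 0], [0, 0, 0]], "grip": 1, "squeeze": 25}}

```text
t: 15.18
tcp_pos: [0.4809, -0.2265, 0.0902]
ee_rot: [-3.067, 0.678, -0.001]
force: [1.2, 1.3, -0.4]
finger_gap: 0.0447
```

Emit:
{"fn": "servo_tool", "kwargs": {"dp": [[0, 0, 0], [0, 0, 0], [0, 0, 0], [0, 0, 0], [0, 0, 0]], "turn": [[0, 0, 0], [0, 0, 0], [0, 0, 0], [0, 0, 0], [0, 0, 0]]}}

```text
t: 15.8
tcp_pos: [0.4808, -0.2264, 0.0902]
ee_rot: [-3.067, 0.678, -0.001]
force: [-1.1, 0.3, -1.7]
finger_gap: 0.0155
```

Run:
```python
from meas import *
camera('wrist'); show(); i,img,d=look('w10'); s=state(); print(s['ft_torque'])
for n in ['scene','side']: a,_=camera(n); save(n+'10',a)
```

```text
t 15.85 tcp [ 0.4808 -0.2264  0.0902] x hd -24.91 z [ 0.001  0.    -1.   ] F [ 0.08 -1.31 -1.15] gap 0.0153 q [ 0.39  0.4  -0.03  2.    0.02  0.74 -0.09]
[-0.01260275 -0.02136986  0.07639661]
```

View pics/w10.png

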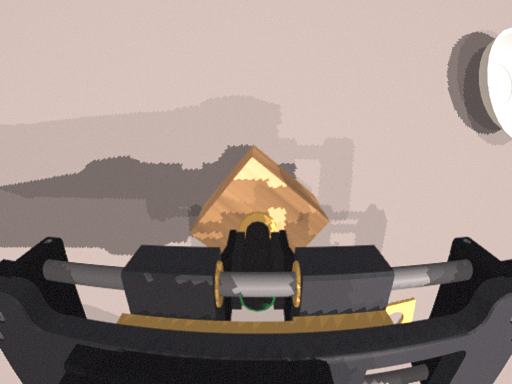

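Emit:
{"fn": "servo_tool", "kwargs": {"dp": [[0, 0, -0.03], [0, 0, -0.07], [0, 0, -0.11], [0, 0, -0.15], [0, 0, -0.175]], "turn": [[0, 0, 0], [0, 0, 0], [0, 0, 0], [0, 0, 0], [0, 0, 0]]}}

```text
t: 16.62
tcp_pos: [0.4812, -0.2266, 0.232]
ee_rot: [3.067, -0.678, 0.004]
force: [-1.0, 0.2, -1.0]
finger_gap: 0.0151
```

Run:
```python
from meas import *
camera('wrist'); show(); i,img,d=look('w11'); show()
cmd([.592,.154,.24],14)
```

```text
t 16.675 tcp [ 0.4824 -0.2271  0.2342] x hd -24.92 z [ 0.007 -0.002 -1.   ] F [1.01 0.08 1.14] gap 0.0153 q [ 0.39  0.22 -0.03  1.86  0.01  1.05 -0.08]
t 16.725 tcp [ 0.4821 -0.227   0.2326] x hd -24.92 z [ 0.006 -0.002 -1.   ] F [-0.25 -0.32 -0.73] gap 0.0153 q [ 0.39  0.23 -0.03  1.86  0.01  1.05 -0.08]
dp [-0.0761 -0.4898 -0.0094] turn [ 0.002 -0.007 -0.865]
```

View pics/w11.png

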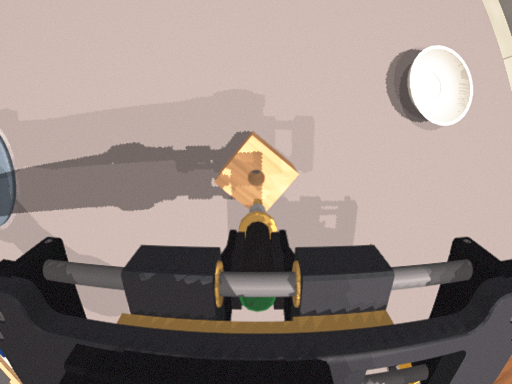

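Emit:
{"fn": "servo_tool", "kwargs": {"dp": [[-0.005, -0.04, -0.009], [-0.02, -0.1, -0.009], [-0.03, -0.17, -0.009], [-0.04, -0.24, -0.009], [-0.045, -0.3, -0.009]], "turn": [[0, 0, -0.1], [0, 0, -0.2], [0, 0, -0.35], [0, 0, -0.5], [0, 0, -0.6]]}}

```text
t: 17.35
tcp_pos: [0.5501, 0.0098, 0.2388]
ee_rot: [3.14, 0.068, 0.006]
force: [-0.0, -1.1, -0.9]
finger_gap: 0.0157
```

Run:
```python
from h import *
show()
cmd([.592,.154,.24],14)
```

```text
t 17.35 tcp [0.5501 0.0098 0.2388] x hd 2.49 z [ 0.004 -0.001 -1.   ] F [-0.03 -1.06 -0.91] gap 0.0157 q [ 0.1   0.26 -0.24  1.8   0.07  1.08 -0.12]
dp [ 0.0601 -0.1778 -0.0014] turn [ 0.002 -0.005 -0.256]
```

Emit:
{"fn": "servo_tool", "kwargs": {"dp": [[0.02, -0.06, 0], [0.04, -0.12, 0], [0.06, -0.17, 0], [0.06, -0.178, 0], [0.06, -0.178, 0]], "turn": [[0, 0, -0.1], [0, 0, -0.2], [0.002, -0.005, -0.26], [0.002, -0.005, -0.26], [0.002, -0.005, -0.26]]}}

```text
t: 17.98
tcp_pos: [0.591, 0.1548, 0.2378]
ee_rot: [3.117, 0.391, -0.003]
force: [0.4, -0.8, -1.3]
finger_gap: 0.0157
```

Run:
```python
from meas import *
camera('wrist'); show(); i,img,d=look('w12'); show()
cmd([.592,.154,.24],14)
for n in ['scene','side']: a,_=camera(n); save(n+'12',a)
print(proj('wrist',[.5914,.154,.09],i))
s=state();R0=R.from_rotvec(s['ee_rot']).as_matrix()
print('tip pred',proj('wrist',s['tcp_pos']+R0@[0,0,.084],i))
for n in ['scene','side']: print(n,proj(n,s['tcp_pos']+R0@[0,0,.084]),proj(n,[.5914,.154,.09]),spot_point('probe_tip',n)[:2],spot_point('spot',n)[:5])
```

```text
t 18.025 tcp [0.5912 0.1534 0.238 ] x hd 14.18 z [-0.002 -0.001 -1.   ] F [-0.92 -1.01 -0.41] gap 0.0153 q [-0.08  0.37 -0.32  1.66  0.13  1.13 -0.19]
t 18.075 tcp [0.5915 0.1527 0.2383] x hd 14.11 z [-0.001 -0.001 -1.   ] F [-0.03 -0.22 -0.89] gap 0.0152 q [-0.08  0.37 -0.32  1.66  0.13  1.13 -0.19]
dp [ 0.001  -0.0014 -0.0021] turn [0.001 0.002 0.002]
[259.0798753  182.40164103]
tip pred [259.22029613 203.12588404]
scene [305.95265966 165.90546775] [304.38395796 185.336446  ] [{'centre': [307.7, 166.6], 'confidence': 0.46}] [{'centre': [302.8, 185.8], 'confidence': 0.77}, {'centre': [304.7, 214.6], 'confidence': 0.74}, {'centre': [259.1, 185.9], 'confidence': 0.51}, {'centre': [271.5, 173.3], 'confidence': 0.49}]
side [247.87450353 210.57496991] [248.46376249 226.54424772] [{'centre': [248.4, 246.2], 'confidence': 0.47}, {'centre': [253.5, 196.9], 'confidence': 0.16}] [{'centre': [221.6, 215.4], 'confidence': 0.77}, {'centre': [249.1, 224.7], 'confidence': 0.68}, {'centre': [284.5, 214.8], 'confidence': 0.43}]
```

View pics/w12.png

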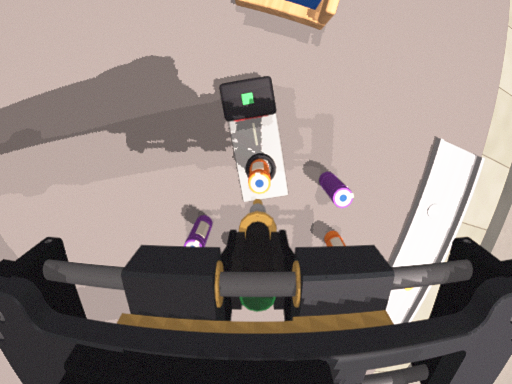

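Emit:
{"fn": "servo_tool", "kwargs": {"dp": [[0.0005, -0.0016, 0.02], [0.0005, -0.0016, 0.04], [0.0005, -0.0016, 0.061], [0.0005, -0.0016, 0.061], [0.0005, -0.0016, 0.061]], "turn": [[0, 0, 0], [0.001, 0.002, 0], [0.001, 0.002, 0], [0.001, 0.002, 0], [0.001, 0.002, 0]]}}

```text
t: 19.0
tcp_pos: [0.5923, 0.1549, 0.1903]
ee_rot: [-3.117, -0.386, -0.003]
force: [0.3, 0.3, -0.6]
finger_gap: 0.0157
```

Run:
```python
from meas import *
camera('wrist');camera('wrist'); i,img,d=look('w13'); show()
cmd([.5914,.1541,.189],14)
def z(n,img,c,h=27,f=10):
    u,v=np.round(c).astype(int);u0,v0=u-h*4//3,v-h
    cv2.imwrite(f'pics/{n}z.png',cv2.resize(cv2.cvtColor(img,cv2.COLOR_RGB2BGR)[v0:v0+2*h,u0:u0+h*8//3],None,fx=f,fy=f,interpolation=cv2.INTER_CUBIC)); print(n,u0,v0)
s=state();R0=R.from_rotvec(s['ee_rot']).as_matrix();tip=s['tcp_pos']+R0@[0,0,.084]; print('tip',tip)
print('wrist',proj('wrist',tip,i),proj('wrist',[.5914,.154,.09],i)); z('w13',img,proj('wrist',tip,i))
for n in ['scene','side']:
    a,_=camera(n); save(n+'13',a); z(n+'13',a,proj(n,tip)); print(proj(n,tip),proj(n,[.5914,.154,.09]))
```

```text
t 19.15 tcp [0.5925 0.1549 0.191 ] x hd 14.12 z [ 0.003  0.002 -1.   ] F [-0.13  0.48  0.78] gap 0.0153 q [-0.09  0.41 -0.32  1.71  0.15  1.03 -0.21]
dp [-0.0016  0.0007  0.0024] turn [-0.001 -0.004  0.003]
tip [0.59277177 0.15507393 0.10695667]
wrist [258.69519958 201.75724243] [256.88543158 196.72015878]
w13 223 175
scene13 269 154
[305.30904568 180.75502524] [304.38395796 185.336446  ]
side13 212 196
[247.66145675 222.59142909] [248.46376249 226.54424772]
```

View pics/w13z.png

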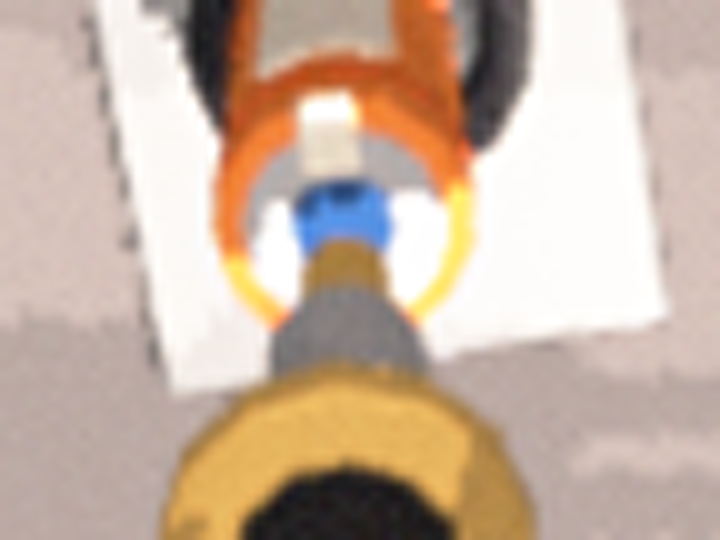

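View pics/scene13z.png

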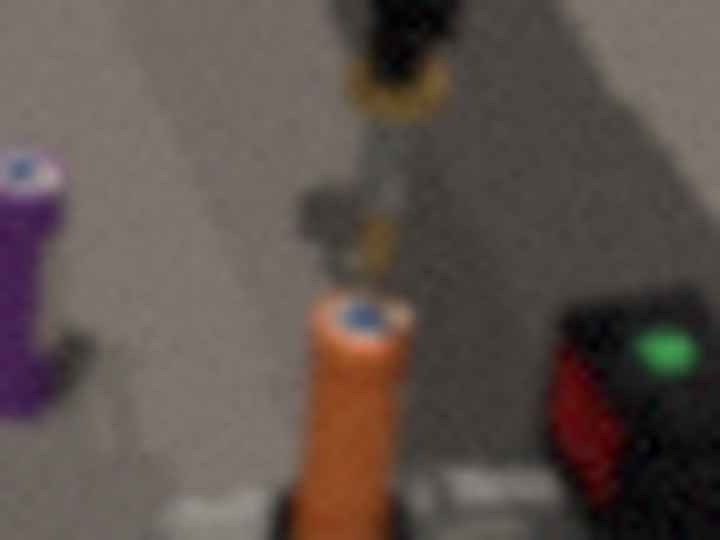

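View pics/side13z.png

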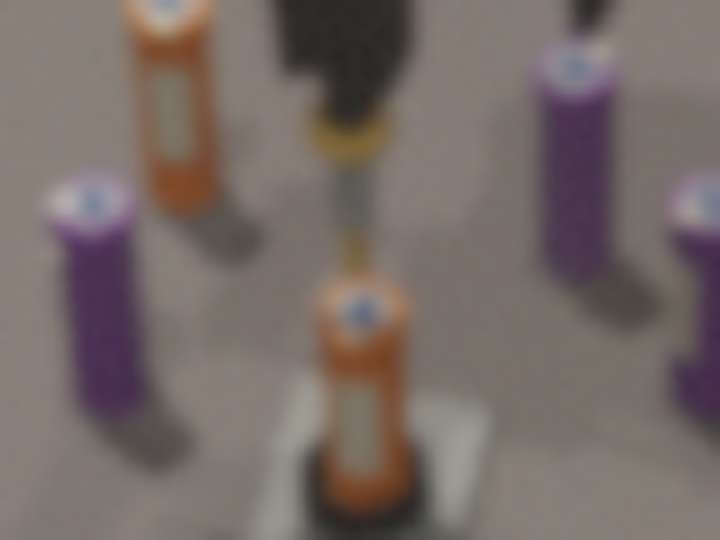

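```bash
python3 - <<'E'
from h import *
i=camera_info('wrist'); i['T']=np.load('w13_T.npy')
d=onz('wrist',223+(343.5)/10-.5,175+(222.5)/10-.5,.09,i); print('dot now',d)
D=np.array([.592,.1545,.09])
for n in ['scene','side']:
    f=lambda q:proj(n,q)
    b=f(D)
    print(n,'vert17',(f(D+[0,0,.017])-b)*10,'1mm x',(f(D+[.001,0,.017])-f(D+[0,0,.017]))*10,'1mm y',(f(D+[0,.001,.017])-f(D+[0,0,.017]))*10)
E
python3 - <<'E'
import cv2
for n,(u,v) in {'scene13':(290,165),'side13':(232,205)}.items():
    a=cv2.imread(f'pics/{n}.png')[v:v+36,u:u+36]
    cv2.imwrite(f'pics/{n}y.png',cv2.resize(a,None,fx=16,fy=16,interpolation=cv2.INTER_LANCZOS4))
E
```

```text
dot now [0.59137504 0.15396372 0.09      ]
scene vert17 [  5.61415197 -49.53913824] 1mm x [-0.26539249  2.29486529] 1mm y [3.75840714 0.41250634]
side vert17 [ -2.08322402 -39.92465517] 1mm x [-2.7627015  -1.39577238] 1mm y [-2.02806818  2.05841401]
```

View pics/scene13y.png

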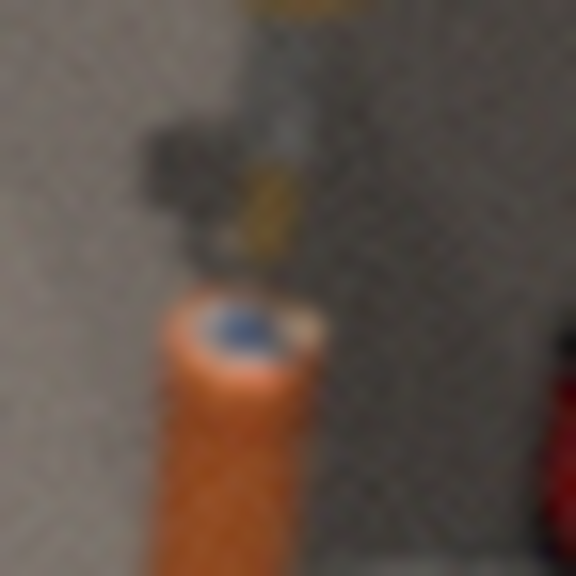

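View pics/side13y.png

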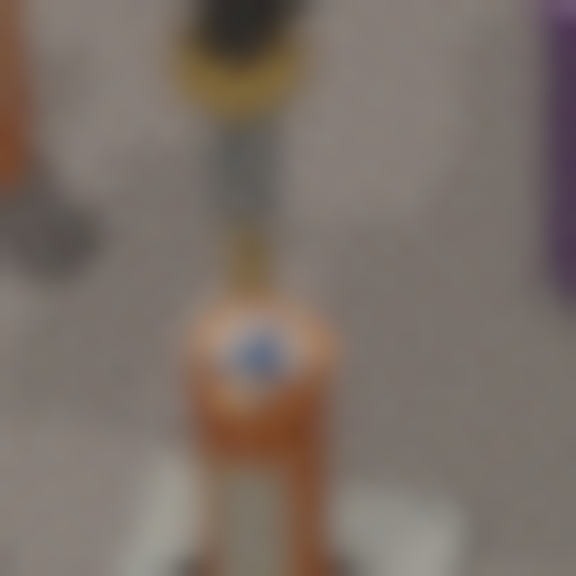

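Emit:
{"fn": "servo_tool", "kwargs": {"dp": [[-0.0006, 0.0022, 0], [-0.0006, 0.0022, 0.005], [-0.0006, 0.0022, 0.01], [-0.0006, 0.0022, 0.014], [-0.0006, 0.0022, 0.014]], "turn": [[-0.001, -0.004, 0], [-0.001, -0.004, 0], [-0.001, -0.004, 0], [-0.001, -0.004, 0], [-0.001, -0.004, 0]]}}

```text
t: 19.88
tcp_pos: [0.5921, 0.153, 0.1791]
ee_rot: [3.118, 0.386, -0.002]
force: [0.9, -0.4, -1.6]
finger_gap: 0.0154
```

Run:
```python
from meas import *
F=[]
for n in range(6): camera('wrist'); F.append(state()['force'])
i,img,d=look('w14'); show()
print('F',np.mean(F,0),np.std(F,0))
s=state();R0=R.from_rotvec(s['ee_rot']).as_matrix();tip=s['tcp_pos']+R0@[0,0,.084]; print('tip',tip)
def z(n,img,c,h=20,f=16):
    u,v=np.round(c).astype(int);u0,v0=u-h,v-h
    return cv2.resize(cv2.cvtColor(img,cv2.COLOR_RGB2BGR)[v0:v0+2*h,u0:u0+2*h],(400,400),interpolation=cv2.INTER_CUBIC)
L=[]
for n in ['scene','side']:
    a,_=camera(n); save(n+'14',a); L.append(z(n,a,proj(n,tip)))
cv2.imwrite('pics/cmp14.png',np.hstack(L))
cv2.imwrite('pics/w14z.png',z('w',img,[259,200],30))
```

```text
t 20.225 tcp [0.5924 0.1531 0.1798] x hd 14.12 z [ 0. -0. -1.] F [-0.47  0.06 -0.81] gap 0.0155 q [-0.09  0.43 -0.31  1.72  0.15  1.02 -0.21]
F [-0.22607114 -0.27253675 -0.84819075] [0.39493725 0.79362809 0.18174296]
tip [0.59244833 0.15312008 0.09580253]
```

View pics/cmp14.png

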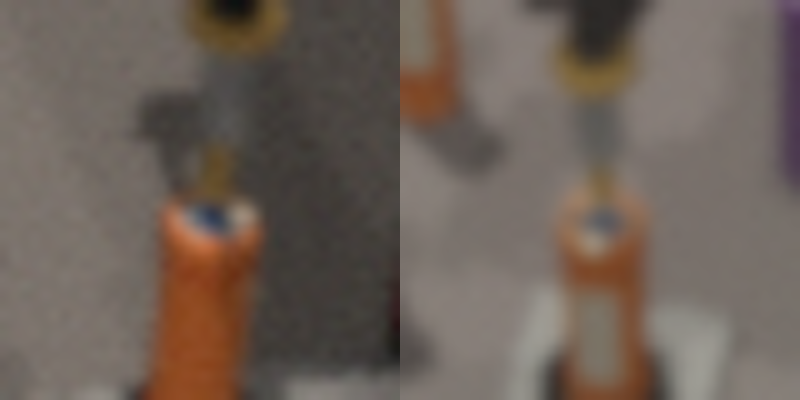

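View pics/w14z.png

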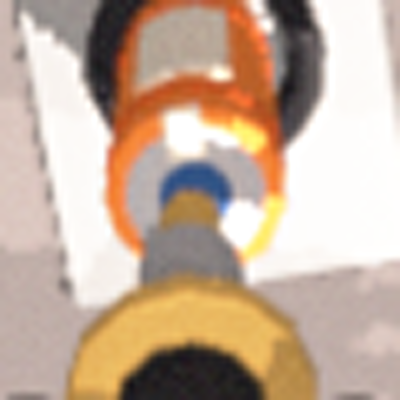

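Emit:
{"fn": "servo_tool", "kwargs": {"dp": [[0.0007, 0, 0.003], [0.0007, 0, 0.006], [0.0007, 0, 0.009], [0.0007, 0, 0.012], [0.0007, 0, 0.012]], "turn": [[0, 0, 0], [0, 0, 0], [0, 0, 0], [0, 0, 0], [0, 0, 0]]}}

```text
t: 20.95
tcp_pos: [0.593, 0.1532, 0.1701]
ee_rot: [3.118, 0.386, -0.0]
force: [0.2, -0.7, 0.2]
finger_gap: 0.0156
```

```bash
cat > chk.py <<'E'
from meas import *
import sys
k=sys.argv[1]
F=[]
for n in range(8): camera('wrist'); F.append(state()['force'])
i,img,d=look('w'+k); show()
print('F',np.mean(F,0).round(2),np.std(F,0).round(2))
s=state();R0=R.from_rotvec(s['ee_rot']).as_matrix();tip=s['tcp_pos']+R0@[0,0,.084]; print('tip if unpressed',tip)
def z(img,c,h=20):
    u,v=np.round(c).astype(int);u0,v0=u-h,v-h
    return cv2.resize(cv2.cvtColor(img,cv2.COLOR_RGB2BGR)[v0:v0+2*h,u0:u0+2*h],(400,400),interpolation=cv2.INTER_CUBIC)
a,_=camera('scene'); b,_=camera('side'); save('scene'+k,a); save('side'+k,b)
cv2.imwrite(f'pics/cmp{k}.png',np.hstack([z(a,proj('scene',tip)),z(b,proj('side',tip))]))
cv2.imwrite(f'pics/w{k}z.png',z(img,[259,215],35))
cmd([s['tcp_pos'][0],s['tcp_pos'][1],.166],14)
E
python3 chk.py 15
```

```text
t 21.4 tcp [0.593  0.1532 0.1702] x hd 14.12 z [ 0. -0. -1.] F [-1.34 -0.36  0.98] gap 0.0155 q [-0.09  0.44 -0.31  1.73  0.16  1.   -0.21]
F [-0.08 -0.22  0.47] [0.36 0.43 0.35]
tip if unpressed [0.59299809 0.15319443 0.08621035]
dp [-0.     -0.      0.0052] turn [ 0.    -0.     0.003]
```

View pics/cmp15.png

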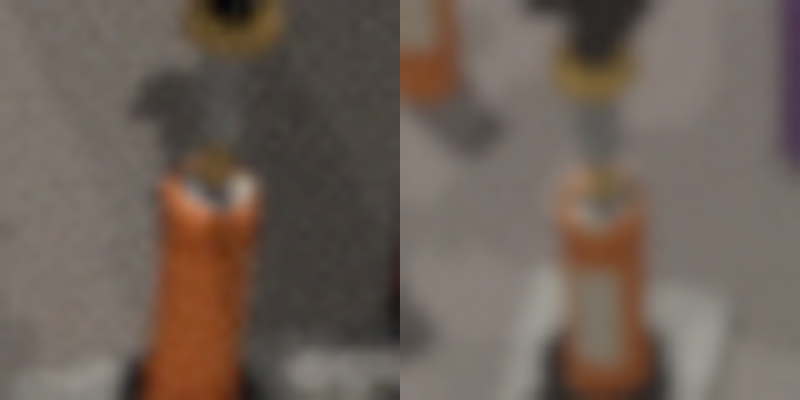

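View pics/w15z.png

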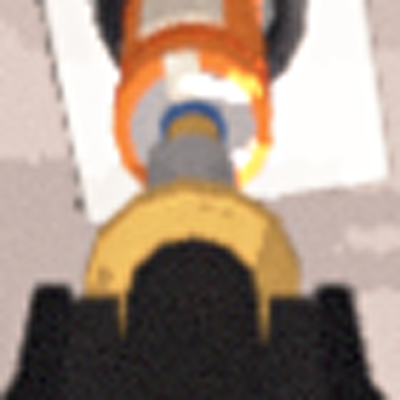

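Emit:
{"fn": "servo_tool", "kwargs": {"dp": [[0, 0, 0.0015], [0, 0, 0.003], [0, 0, 0.005], [0, 0, 0.005], [0, 0, 0.005]], "turn": [[0, 0, 0], [0, 0, 0], [0, 0, 0], [0, 0, 0], [0, 0, 0]]}}

```text
t: 22.12
tcp_pos: [0.5931, 0.1533, 0.1663]
ee_rot: [3.118, 0.386, 0.0]
force: [-0.3, -0.2, 1.9]
finger_gap: 0.0153
```

```bash
python3 chk.py 16
```

```text
t 22.575 tcp [0.593  0.1532 0.1662] x hd 14.12 z [ 0. -0. -1.] F [-0.25 -0.15  2.91] gap 0.0156 q [-0.09  0.44 -0.31  1.74  0.16  0.99 -0.21]
F [-0.37 -0.36  1.66] [0.59 0.36 0.32]
tip if unpressed [0.59300833 0.153192   0.08218752]
dp [-0.      0.0001  0.0003] turn [ 0.    -0.     0.003]
```

View pics/cmp16.png

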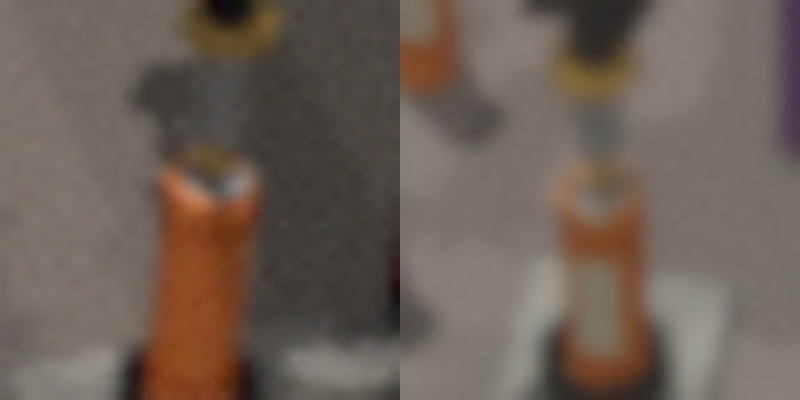

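View pics/w16z.png

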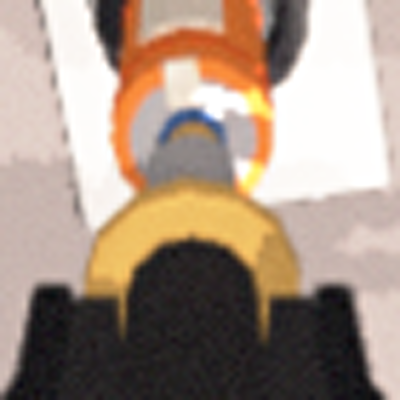

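View pics/scene16.png

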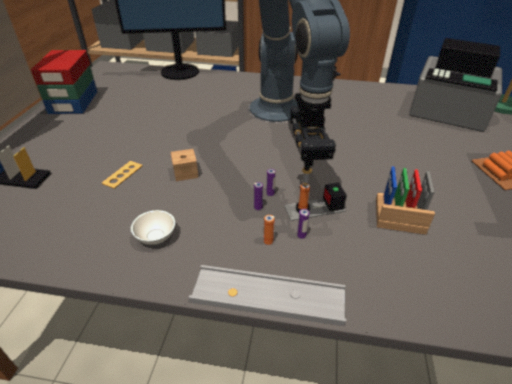

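Run:
```python
from h import *
i=camera_info('wrist'); i['T']=np.load('w16_T.npy')
a=cv2.imread('pics/w16.png'); cv2.imwrite('pics/w16y.png',cv2.resize(a[180:215,235:280],None,fx=14,fy=14,interpolation=cv2.INTER_CUBIC))
c=np.array([.593,.1535,.09])
for ang in (100,113,126):
    u=np.array([np.cos(np.radians(ang)),np.sin(np.radians(ang)),0]); print(ang,[((proj('wrist',c+u*r,i)-[235,180]+.5)*14).round() for r in (.0,.006,.0125)])
```

```text
100 [array([340., 347.]), array([347., 253.]), array([355., 150.])]
113 [array([340., 347.]), array([325., 254.]), array([308., 152.])]
126 [array([340., 347.]), array([303., 260.]), array([263., 164.])]
```

View pics/w16y.png

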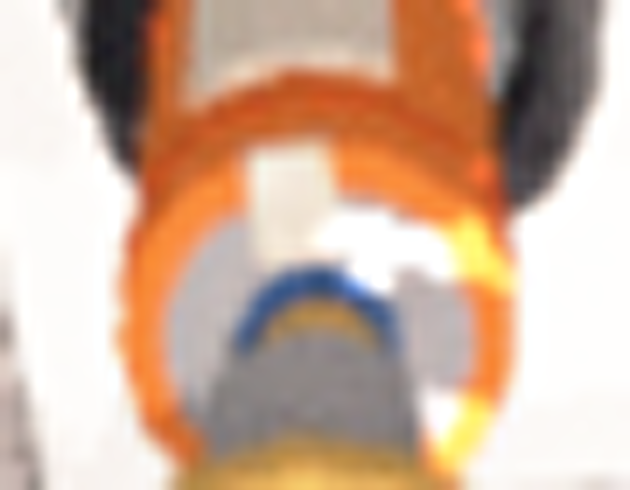

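Run:
```python
from h import *
show(); print(hand_in())
```

```text
t 22.675 tcp [0.593  0.1532 0.1662] x hd 14.12 z [ 0. -0. -1.] F [0.41 0.54 1.63] gap 0.0152 q [-0.09  0.44 -0.31  1.74  0.16  0.99 -0.21]
the job is handed in; nothing more can be done
None
```

The job is handed in at about 22.7 s, with the probe still held upright on the blue dot and the orange roll in its seat, facing the scanner.

- **Roll:** I gripped it by its upper part, turned it about 175° and let go. After release its tick pointed along 113.2°. The reader's own axis measured about 113.1°, with single readings between 111° and 114°. With the probe pressing, the tick still read about 112°.
- **Probe:** I lifted it straight out of its block and lowered it until the tip touched the dot. In the last wrist picture the tip sits on the dot. The scene and side pictures agreed that it was centred just before contact, after a correction of about 2 mm.
- **Press:** The upward force rose by 2.5 N, which the spring turns into about 8.4 mm. The tool's height gave about 7.8 mm. Both are close to half-way (8 mm). Single force readings scatter by about 0.3 N or more, so I used averages.
- **The rest:** In the last scene picture the spare roll, bowl, gauge and purple rolls look unmoved.

The wrist camera gave positions of the dot that differed by 2–3 mm between viewing angles. I therefore aimed the tip by its position against the dot in the pictures.

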